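# Square up pattern boards in the marking jig and mark them

### The job

Lift the steel weight out of the marking jig, stack all the loose T-shaped pattern boards flat and square in the jig (heads under the bridge and up against the back stop, necks towards the open side), and stand the weight on the necks of the pile to hold it. With the weight there, take the mallet and knock the bridge's sprung pins well down with a brisk blow each, first the left pin (seen from the open side), then the right. Finally lay the mallet back with its head on its rubber mat and put the weight on its cork pad, leaving the pile square, and do not disturb the thread cone, the tin or the box.

Things in the scene. Friction and masses are not known exactly. Their poses are not given: they have to be found in the camera images.
- board1: loose T-shaped plywood board, 10 mm thick, 0.1 kg, a dark dot near the neck end on one face (either face may be up), flat on the table at the start. Head x = 0 to +50 mm, 110 mm wide (y); neck x = -100 to 0, 44 mm wide, easy to pinch across. Origin at mid thickness on the centre line where neck meets head; x runs from neck to head, z up or down. Absent boards read None.
- board2: loose T-shaped plywood board, 10 mm thick, 0.1 kg, a dark dot near the neck end on one face (either face may be up), flat on the table at the start. Head x = 0 to +50 mm, 110 mm wide (y); neck x = -100 to 0, 44 mm wide, easy to pinch across. Origin at mid thickness on the centre line where neck meets head; x runs from neck to head, z up or down. Absent boards read None.
- board3: loose T-shaped plywood board, 10 mm thick, 0.1 kg, a dark dot near the neck end on one face (either face may be up), flat on the table at the start. Head x = 0 to +50 mm, 110 mm wide (y); neck x = -100 to 0, 44 mm wide, easy to pinch across. Origin at mid thickness on the centre line where neck meets head; x runs from neck to head, z up or down. Absent boards read None.
- board4: loose T-shaped plywood board, 10 mm thick, 0.1 kg, a dark dot near the neck end on one face (either face may be up), flat on the table at the start. Head x = 0 to +50 mm, 110 mm wide (y); neck x = -100 to 0, 44 mm wide, easy to pinch across. Origin at mid thickness on the centre line where neck meets head; x runs from neck to head, z up or down. Absent boards read None.
- jig: fixed steel and aluminium marking jig, about 160 mm square. Origin on the table under the bridge's middle; boards slide in towards +x from the open side (-x), y is to the left seen from there, z up. Base top 10 mm above the table: plate 164 mm wide (y) from x = -36 to +40 mm, then a tongue 30 mm wide from x = -36 to -121 that carries the necks, with free room beside it for fingers.
- jig_bridge (a point): middle of the bridge beam's underside, 78 mm above the table. The beam is 164 mm long (jig y), 34 mm deep (jig x), its top at 102 mm, on two posts with inner faces at jig y = +66 and -66 mm. The pins stand on it.
- jig_seat (a point): where the origin of the lowest seated board belongs (jig x = -25, y = 0, z = 15 mm); each next board 10 mm higher. Seated boards have the head under the bridge, neck towards jig -x on the tongue. The back stop's face (jig x = +28, 66 mm high) is 3 mm behind such a head.
- pin_left (a joint): the sprung marking pin on the bridge at jig y = +48 mm (x = 0): 0 up, grows as it goes down, 0.018 m is its stop. A spring presses it up: 6 N at the top, 14 N at the stop. A blow counts when the pin is below 10 mm down and still moving down faster than 0.06 m/s under the mallet; pressed slowly it does not mark.
- pin_right (a joint): the same pin at jig y = -48 mm.
- pin_left_top (a point): middle of the top of the left pin's steel cap (24 mm diameter), 136 mm above the table when up; moves with the pin.
- pin_right_top (a point): the same on the right pin.
- mallet: loose mallet, about 0.3 kg: white nylon cube head 60 mm, origin at its centre; wooden square handle 24 x 24 mm on the line of the head's centre, from x = -30 to x = -130 mm (x points from handle to head). Any side face of the head can strike. At the start it lies on its mat with the handle level, 34 mm above the table.
- mat: fixed black rubber mat for the mallet, 4 mm thick, x = -100 to +60 mm, y = -42 to +42 mm in its own frame; origin on the table.
- weight: loose bare steel block used as a pattern weight, 60 mm (x) by 40 mm (y) by 40 mm (z), 0.7 kg, origin at its centre. At the start it stands in the jig on the tongue, its centre 30 mm above the table, its x roughly along the jig's.
- cork_pad: fixed cork pad where the weight is kept, 104 mm (x) by 84 mm (y), 4 mm thick, origin on the table under its middle; empty at the start.
- thread_cone: bystander: blue cone of thread, 76 mm wide and 140 mm high, origin under its centre.
- pin_tin: bystander: closed round steel tin, 64 mm wide, 55 mm high, origin under its centre.
- chalk_box: bystander: cardboard box 90 x 60 x 35 mm, origin under its centre.
There are look-alikes about, which are no part of the job. Leave any orange look-alike of the board1 alone.

How it is judged:
By the outcome, as a careful person would: the job done as asked, in the order asked, and still so for the second after the job is handed in, with the robot touching nothing.
Of board1, board2, board3, board4 only 2 to 4 are there at a start; the rules pass over those that are not, and their reading is None.
At some moment in a run one of board1, board2, board3, board4, mallet may be knocked a few centimetres aside while the robot is not near it.
Once in a run the grip may slacken for a moment while it holds something.
It also fails if it takes over 210 s, if anything falls off the work surface, if the arm or the gripper's body presses on something with over 40 N, if the wrist force passes 120 N, or if a joint passes its speed limit or range.

### The arm

A 6-joint arm with a two-finger parallel gripper is mounted at the origin on the work surface. World frame = base frame: x ahead of the robot, y to its left, z up, the work surface at z = 0. Lengths are in m, angles in degrees, forces in N, time in s.
With the tool pointing down it reaches from about 0.25 to 0.725 m from the base axis. Payload 9.7 kg.
Tool frame: the origin (TCP) lies midway between the tips of the shut fingers; the grasp point (between the pads) lies 19 mm behind it; z points along the fingers, y is the line along which they close (so a half turn about z gives the same grasp; the last joint's range is limited). The gripper opens to 85 mm and grips with 20 to 120 N. Pads are 22 mm wide; open, the fingers measure 114 mm over their backs; the gripper's body (76 mm by 85 mm) begins 54 mm behind the grasp point. The pads swing forward as they close: fully open they stand 13 mm farther back than shut.
Start: joints at [64.744, 4.979, 10.078, 95.1, 0, 90], TCP at [0.235, 0.497, 0.205] pointing down, gripper open.
Joint ranges: [-179.16, 179.16], [-48.56, 103.87], [-65.8, 70.77], [-126.05, 130.52], [-82.76, 87.17], [-180, 180]. Speed limits (degrees/s): [127.2, 127.2, 147.25, 180, 180, 180].

### API

Orientations are given as [roll, pitch, yaw] about the fixed x, y, z axes, in that order (R = Rz(yaw) Ry(pitch) Rx(roll)).
In Python, from workcell import manip gives the robot as it stands.
- The arm moves only by the tool jog_arm, never from a script. Its argument "rows" is a list of rows, each a list of 2 entries, a list of its own where there are three numbers: the shift along the tool's x, y, z in mm, then the turn about the tool's z in degrees. In form: [[[tx, ty, tz], turn], ...]. A call has 1 to 12 rows; each row is the pose to reach, as a shift and turn from the pose commanded when the call began, along the tool's axes at that moment; what a row does not reach only later rows make up. A row lasts 1/12 s, in which the tool goes at most 41.7 mm and 7.16 degrees, less where a joint would pass 70% of its speed; a pose out of reach is approached as far as the arm can. A call with a gripper value outside its range is refused whole. "grip" is the closure, from -1 (fully open) to 1 (shut), set as the call begins (left out, the last holds). The fingers move at their own pace and stop on an object; "newtons" is the grip in N (left out, the last holds). Time passes only in rows, so rows that repeat a pose let the fingers close. It gives the time, the measured TCP pose, the force, the opening and the grip force at its end, in the units of the state.
- manip.read_state(): the state, without advancing time (a new reading comes with each control period).
- manip.read_camera(name): name is "scene" or "top"; returns a dict with "pixels" (384x512x3 uint8, blue, green, red), "vfov" (degrees; the focal length in pixels is half the picture's height over the tangent of half this angle, whatever the lens; pixels are square), "cx", "cy" (the principal point, pixels), "position" and "attitude" of the camera in the world. Camera axes: x right, y up, looking along -z (the intrinsics and any distortion apply to the point x, -y, -z); pixel columns grow to the right and rows downward; lengths in m; the calibration is good to about 2 mm. A picture is of the moment at which its call begins. There is no depth.
- manip.job_done(): hands the job in; it is judged then, once.
Trained networks look in the newest picture that a camera, given by its name, has taken for a name from the list of things; names that differ only in an ending like _2 or _b are one class to them, and where a whole thing is asked for, a point or a joint stands for the part that bears it (a point fixed in the world has none). Each returns a list of dicts, best first, with "conf" (0 to 1); they miss things now and then, are a little off and sometimes report something else, mostly with a low value. They report only what shows in the picture. A call takes as long as a camera call. They do not tell look-alikes from the thing itself.
- manip.boxes_of(name, camera): "point" ([column, row] in pixels, amid what is visible of it).
- manip.trace(name, camera): "region" (384x512 bool, what is visible of it) and "point" ([column, row] in pixels, amid what is visible of it).
- manip.tip_of(name, camera): "point" ([column, row] in pixels: a listed point, or the origin of a listed thing).
The state is a dict: "t": time; "joint_positions": joint angles; "qd": joint speeds; "joint_torque": joint torques, N m; "tcp_pos": TCP position; "orientation": TCP orientation; "wrist_force": force on the tool from outside, world axes, zero at the start; "moment": the same for the moment, N m; "opening": finger opening in m; "gripper_force": force on a finger pad.
Only numpy, scipy, OpenCV 4.12 (cv2) and the standard library are available. Lean on these libraries where they do the work, as an engineer would, in place of code of your own. Each camera call takes 0.05 s, during which the arm holds its last target. There are 200 camera calls.

## Working session

There is one attempt and no reset: what is moved stays moved. The work goes in short steps, Python scripts to look and compute and a tool call to move; the robot and the scene stay as the last step left them, time stands still between calls to the robot, and variables do not carry over. Pictures are saved under pics/ and viewed, at most 14 in all, crops included, and the job is handed in when it is done.

Besides the shell and the picture viewer there is one more tool, called as name([rows], argument=value, ...), one row to a line, values as JSON. jog_arm: Moves the arm, as the interface text tells. Its arguments: {"type":"object","properties":{"rows":{"type":"array","items":{"type":"array"}},"grip":{"type":"number"},"newtons":{"type":"number"}},"required":["rows"]}

```bash
mkdir -p pics; ls; cat > h.py <<'E'
import numpy as np, cv2
from workcell import manip
from scipy.spatial.transform import Rotation as R
def Rm(a): return R.from_euler('xyz',a,degrees=True).as_matrix()
def snap(cam,fn=None):
    d=manip.read_camera(cam)
    if fn: cv2.imwrite('pics/'+fn,d['pixels'])
    return d
def ray(d,p):
    f=d['pixels'].shape[0]/2/np.tan(np.radians(d['vfov'])/2)
    v=np.array([(p[0]-d['cx'])/f,-(p[1]-d['cy'])/f,-1.])
    return Rm(d['attitude'])@v
def plane(d,p,z):
    v=ray(d,p);o=np.array(d['position']);return o+v*(z-o[2])/v[2]
def proj(d,P):
    f=d['pixels'].shape[0]/2/np.tan(np.radians(d['vfov'])/2)
    q=Rm(d['attitude']).T@(np.array(P)-d['position'])
    return [d['cx']+f*q[0]/-q[2], d['cy']-f*q[1]/-q[2]]
E
python3 - <<'E'
from h import *
s=manip.read_state();print(s)
for c in('top','scene'):
    d=snap(c,c+'0.png');print(c,{k:v for k,v in d.items() if k!='pixels'})
    for n in 'board1 jig jig_bridge jig_seat pin_left_top pin_right_top mallet mat weight cork_pad thread_cone pin_tin chalk_box'.split():
        for r in manip.tip_of(n,c): 
            if r['conf']>.3: print(n,np.round(r['point'],1),round(r['conf'],2),np.round(plane(d,r['point'],{'board1':.005,'jig_bridge':.078,'jig_seat':.015,'pin_left_top':.136,'pin_right_top':.136,'mallet':.034,'weight':.03}.get(n,0)),3))
E
```

```text
pics
{'t': 0.0, 'joint_positions': array([6.47435232e+01, 5.01023048e+00, 1.00351107e+01, 9.50972084e+01,
       1.85576887e-03, 9.00020374e+01]), 'qd': array([-0.03128985, -0.02633828, -0.00510211, -0.08911737, -0.05504014,
        0.07972285]), 'joint_torque': array([-2.50961712e-03, -5.20386457e+01,  4.64811730e+01,  1.58978859e-02,
       -3.64641471e-05, -3.90154938e-06]), 'tcp_pos': array([0.23455657, 0.49720904, 0.20419729]), 'orientation': array([-1.79927672e+02, -1.85319545e-03,  1.54741483e+02]), 'wrist_force': array([-0.54161789,  0.11827143,  0.19579279]), 'moment': array([-0.01877047,  0.0186815 ,  0.02058389]), 'gripper_force': 0.0, 'opening': 0.08535508804902861}
top {'vfov': 43.1709892634279, 'cx': 250.5669035832466, 'cy': 180.1669105519577, 'position': array([ 0.23517031, -0.07577366,  1.75732116]), 'attitude': array([ 10.22279074,  -0.50893625, -90.27873764])}
board1 [390.6 201.4] 0.81 [ 0.471 -0.604  0.005]
board1 [290.3 155.8] 0.8 [ 0.642 -0.241  0.005]
board1 [340.6 180. ] 0.63 [ 0.551 -0.424  0.005]
board1 [286.1 213.3] 0.57 [ 0.429 -0.221  0.005]
jig [216.1 156
[... 1281 characters left out ...]
 0.248 0.015]
pin_left_top [301.8 168.9] 0.41 [0.631 0.06  0.136]
pin_right_top [204.5 222. ] 0.73 [ 0.531 -0.334  0.136]
pin_right_top [287.6 185.8] 0.59 [ 0.64  -0.048  0.136]
pin_right_top [291.4 206.9] 0.43 [ 0.704 -0.129  0.136]
mallet [332.5 169.9] 0.85 [0.667 0.248 0.034]
mat [327.2 172.3] 0.73 [0.64  0.265 0.   ]
mat [134.  239.8] 0.55 [ 0.299 -0.43  -0.   ]
mat [293.8 187.6] 0.54 [0.582 0.105 0.   ]
mat [288.7 199.2] 0.5 [0.602 0.036 0.   ]
weight [273.7 191.8] 0.85 [0.553 0.008 0.03 ]
cork_pad [323.2 145.5] 0.68 [0.536 0.429 0.   ]
thread_cone [330.7 215.3] 0.63 [0.766 0.049 0.   ]
pin_tin [316.8 231.9] 0.97 [ 0.766 -0.051  0.   ]
chalk_box [137.8 239.8] 0.56 [ 0.309 -0.423  0.   ]
```

```bash
python3 - <<'E'
import cv2
a=cv2.imread('pics/top0.png')[90:290,80:420]; cv2.imwrite('pics/top0c.png',cv2.resize(a,None,fx=2.35,fy=2.35,interpolation=cv2.INTER_CUBIC))
a=cv2.imread('pics/scene0.png');cv2.imwrite('pics/scene0c.png',cv2.resize(a,(800,600),interpolation=cv2.INTER_CUBIC))
E
```

```text
(no output)
```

View pics/top0c.png

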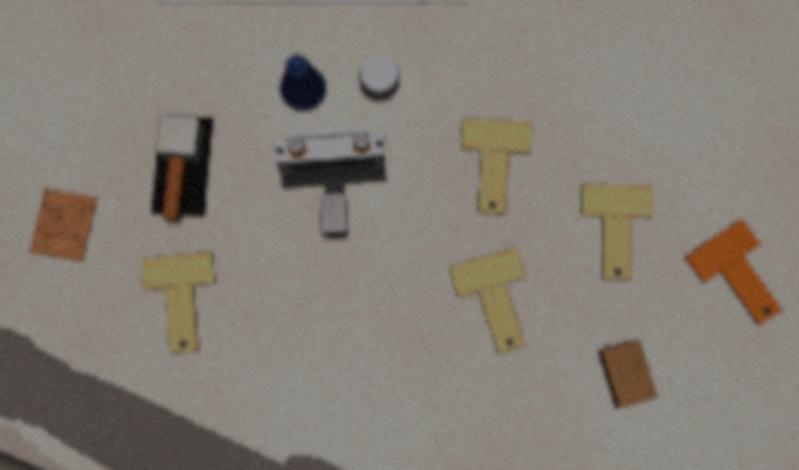

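View pics/scene0c.png

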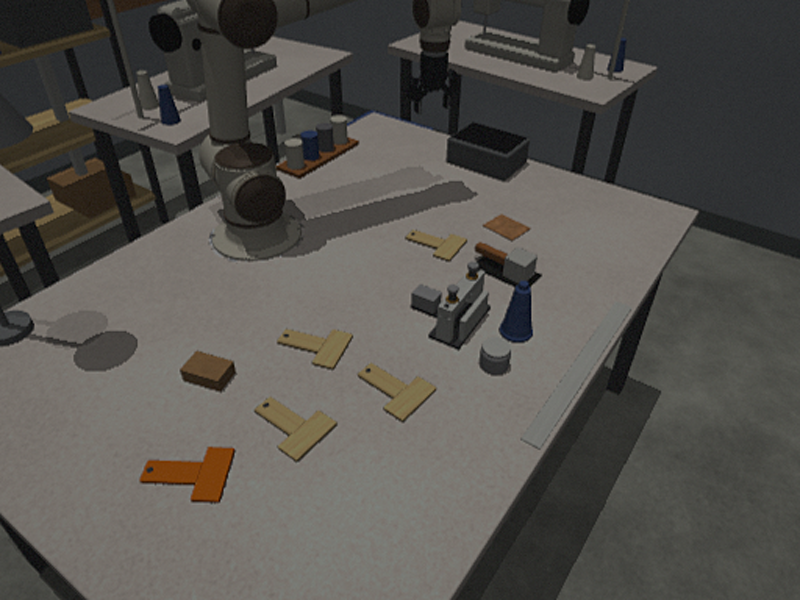

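```bash
cat >> h.py <<'E'
from scipy.optimize import minimize
def box(x0,x1,y0,y1,z0,z1): return np.array([[x,y,z] for x in(x0,x1) for y in(y0,y1) for z in(z0,z1)])
BOARD=[box(0,.05,-.055,.055,-.005,.005),box(-.1,0,-.022,.022,-.005,.005)]
MALLET=[box(-.03,.03,-.03,.03,-.03,.03),box(-.13,-.03,-.012,.012,-.012,.012)]
WEIGHT=[box(-.03,.03,-.02,.02,-.02,.02)]
CORK=[box(-.052,.052,-.042,.042,0,.004)]
MAT=[box(-.1,.06,-.042,.042,0,.004)]
JIG=[box(-.036,.04,-.082,.082,0,.01),box(-.121,-.036,-.015,.015,0,.01),box(-.017,.017,-.082,.082,.078,.102),box(-.017,.017,.066,.082,0,.09),box(-.017,.017,-.082,-.066,0,.09),box(.028,.04,-.066,.066,0,.066)]+[box(-.011,.011,y-.011,y+.011,.126,.136) for y in(.048,-.048)]+[box(-.005,.005,y-.005,y+.005,.1,.13) for y in(.048,-.048)]
S=4
def sil(d,model,p,z,win):
    c,s=np.cos(p[2]),np.sin(p[2]); x0,y0,x1,y1=win
    im=np.zeros(((y1-y0)*S,(x1-x0)*S),np.uint8)
    for b in model:
        P=b@np.array([[c,s,0],[-s,c,0],[0,0,1]])+[p[0],p[1],z]
        q=np.array([proj(d,v) for v in P])
        q=((q-[x0,y0]+.5)*S-.5)
        cv2.fillConvexPoly(im,cv2.convexHull(np.round(q*16).astype(np.int32)),255,shift=4)
    return cv2.resize(im,(x1-x0,y1-y0),interpolation=cv2.INTER_AREA)/255.
def fit(views,model,p0,z):
    """views: list of (cam dict, region bool, ignore or None); p0 x,y,yaw(rad)"""
    W=[]
    for d,m,ig in views:
        ys,xs=np.where(m); W.append((max(xs.min()-12,0),max(ys.min()-12,0),min(xs.max()+12,511),min(ys.max()+12,383)))
    def cost(p):
        e=0
        for (d,m,ig),w in zip(views,W):
            a=sil(d,model,p,z,w); b=m[w[1]:w[3],w[0]:w[2]].astype(float)
            D=np.abs(a-b)
            if ig is not None: D=D*(1-ig[w[1]:w[3],w[0]:w[2]])
            e+=D.sum()/b.sum()
        return e/len(views)
    best=None
    for k in range(2):
        r=minimize(cost,p0 if best is None else best.x,method='Nelder-Mead',options=dict(initial_simplex=np.array([p0 if best is None else best.x]*4)+np.vstack([[0,0,0],np.diag([.008,.008,.12])])/(1+2*k),xatol=1e-4,fatol=1e-4))
        if best is None or r.fun<best.fun: best=r
    return best.x,best.fun
def regs(name,cam,lo=.3): return [r for r in manip.trace(name,cam) if r['conf']>lo]
def pick(rs,d,xy,z):
    if not rs: return None
    q=proj(d,[*xy,z]); r=min(rs,key=lambda r:np.hypot(*(np.array(r['point'])-q)))
    return r['region'] if np.hypot(*(np.array(r['point'])-q))<25 else None
E
cat > est.py <<'E'
from h import *
import sys
T=dict(A=('board1',BOARD,(.43,.252,0.05),.005),B=('board1',BOARD,(.64,-.238,0),.005),C=('board1',BOARD,(.547,-.42,0),.005),D=('board1',BOARD,(.44,-.228,.26),.005),
 mallet=('mallet',MALLET,(.667,.256,.1),.034),weight=('weight',WEIGHT,(.547,.01,0),.03),cork=('cork_pad',CORK,(.545,.428,1.4),0),mat=('mat',MAT,(.65,.25,.1),0),jig=('jig',JIG,(.63,.02,.05),0))
ds={c:snap(c) for c in('top','scene')}
rr={(n,c):regs(n,c) for n in ('board1','mallet','weight','cork_pad','jig','mat') for c in ds}
for k,(n,m,p0,z) in T.items():
    V=[]
    for c in ds:
        reg=pick(rr[n,c],ds[c],p0[:2],z)
        if reg is None: print(k,c,'none');continue
        ig=None
        if n in('jig','mat'):
            o=[r['region'] for r in rr['weight' if n=='jig' else 'mallet',c]]
            ig=np.any(o,0) if o else None
            if ig is not None: ig=cv2.dilate(ig.astype(np.uint8),np.ones((3,3)))
        V.append((c,(ds[c],reg,ig)))
    if k=='weight': V=[v for v in V if v[0]]
    for c,v in V:
        x,f=fit([v],m,p0,z);print(k,c,np.round(x[:2],4),round(np.degrees(x[2]),1),round(f,3))
    if len(V)>1:
        x,f=fit([v for _,v in V],m,p0,z);print(k,'BOTH',np.round(x[:2],4),round(np.degrees(x[2]),1),round(f,3))
E
time python3 est.py
```

```text
A top [0.4347 0.2509] 6.1 0.053
A scene [0.4373 0.2478] 8.2 0.182
A BOTH [0.4353 0.2504] 6.4 0.135
B top [ 0.6483 -0.2396] -4.3 0.057
B scene [ 0.6509 -0.2425] -4.0 0.089
B BOTH [ 0.6499 -0.2408] -4.3 0.092
C top [ 0.543  -0.4287] -2.4 0.053
C scene [ 0.546  -0.4309] -2.2 0.047
C BOTH [ 0.5445 -0.4304] -3.0 0.069
D scene none
D top [ 0.4324 -0.2309] 16.5 0.098
mallet top [0.6633 0.2502] -4.8 0.1
mallet scene [0.6629 0.2459] -8.8 0.268
mallet BOTH [0.6629 0.2501] -4.8 0.189
weight top [0.5406 0.0122] 1.4 0.115
weight scene [0.548  0.0083] 2.8 0.105
weight BOTH [0.5427 0.0121] 0.9 0.156
cork top [0.5321 0.4339] 96.2 0.329
cork scene [0.5372 0.429 ] 102.7 0.406
cork BOTH [0.5341 0.4337] 96.2 0.382
mat top [0.6496 0.2513] -3.6 0.074
mat scene [0.6515 0.2507] -0.9 0.333
mat BOTH [0.65   0.2512] -3.5 0.208
jig top [0.6313 0.0151] 4.0 0.04
jig scene [0.636  0.0133] 4.0 0.059
jig BOTH [0.6333 0.0152] 3.9 0.068
real	0m16.084s
user	0m10.375s
sys	0m0.391s
```

```bash
cat >> h.py <<'E'
def plan(*wps,start=None):
    s=manip.read_state(); p=np.array(s['tcp_pos']); o=s['orientation']
    if start is not None: p=np.array(start[:3]);o=[180,0,start[3]]
    M=Rm(o)
    print('at',np.round(p,4),np.round(o,1),'open',round(s['opening']*1000,1),'t',round(s['t'],1))
    for w in wps:
        dv=M.T@(np.array(w[:3])-p)*1000
        print(w,'->',np.round(dv,1),'turn',round(-((w[3]-o[2]+180)%360-180),1))
# jig frame
J=np.array([.6333,.0152]);JY=3.9
def jig(x,y,z,dyaw=0):
    c,s=np.cos(np.radians(JY)),np.sin(np.radians(JY)); return (round(J[0]+c*x-s*y,4),round(J[1]+s*x+c*y,4),z,JY+dyaw)
def grasp(x,y,yaw,off,z):
    c,s=np.cos(np.radians(yaw)),np.sin(np.radians(yaw)); return (round(x+c*off,4),round(y+s*off,4),z,yaw)
E
python3 -c "
from h import *
plan((.4,.25,.2,78),(.543,.0118,.15,3),(.543,.0118,.014,3))"
```

```text
at [0.2346 0.4974 0.2049] [-180.    -0.   154.7] open 85.8 t 2.1
(0.4, 0.25, 0.2, 78) -> [-255.1 -153.2    4.9] turn 76.7
(0.543, 0.0118, 0.15, 3) -> [-486.1 -307.7   54.9] turn 151.7
(0.543, 0.0118, 0.014, 3) -> [-486.1 -307.7  190.9] turn 151.7
```

jog_arm([
  [[-486,-308,40],152],
  [[-486,-308,40],152],
  [[-486,-308,40],152],
  [[-486,-308,40],152],
  [[-486,-308,40],152],
  [[-486,-308,40],152],
  [[-486,-308,40],152],
  [[-486,-308,40],152],
  [[-486,-308,40],152],
  [[-486,-308,40],152],
  [[-486,-308,40],152],
  [[-486,-308,40],152],
], grip=-1)

```text
t: 3.1
tcp_pos: [0.5025, 0.0741, 0.1703]
orientation: [180.0, -0.0, 68.4]
wrist_force: [-0.1, 1.2, 1.1]
opening: 0.0854
gripper_force: 0.0
```

```bash
python3 -c "
from h import *
plan((.543,.0118,.12,3),(.543,.0118,.014,3))"
```

```text
at [0.5025 0.0741 0.1703] [180.   -0.   68.4] open 85.4 t 3.1
(0.543, 0.0118, 0.12, 3) -> [-43.1  60.5  50.4] turn 65.4
(0.543, 0.0118, 0.014, 3) -> [-43.1  60.4 156.4] turn 65.4
```

jog_arm([
  [[-43,60,40],65],
  [[-43,60,40],65],
  [[-43,60,40],65],
  [[-43,60,40],65],
  [[-43,60,40],65],
  [[-43,60,40],65],
  [[-43,60,40],65],
  [[-43,60,40],65],
  [[-43,60,40],65],
  [[-43,60,40],65],
  [[-43,60,40],65],
])

```text
t: 4.02
tcp_pos: [0.5422, 0.0144, 0.1302]
orientation: [180.0, -0.0, 4.0]
wrist_force: [-0.3, -0.6, 0.2]
opening: 0.0857
gripper_force: 0.0
```

```bash
python3 -c "
from h import *
plan((.543,.0118,.05,3),(.543,.0118,.014,3))"
```

```text
at [0.5422 0.0144 0.1302] [180.  -0.   4.] open 85.7 t 4.0
(0.543, 0.0118, 0.05, 3) -> [ 0.6  2.6 80.2] turn 1.0
(0.543, 0.0118, 0.014, 3) -> [  0.6   2.6 116.2] turn 1.0
```

jog_arm([
  [[0,0,40],0],
  [[0,0,80],0],
  [[0,0,105],0],
  [[0,0,116],0],
  [[0,0,116],0],
  [[0,0,116],0],
])

```text
t: 4.52
tcp_pos: [0.5425, 0.0144, 0.0152]
orientation: [180.0, -0.0, 3.9]
wrist_force: [-1.1, 0.1, 0.3]
opening: 0.0854
gripper_force: 0.0
```

jog_arm([
  [[0,0,0],0],
  [[0,0,0],0],
  [[0,0,0],0],
  [[0,0,0],0],
  [[0,0,0],0],
  [[0,0,0],0],
  [[0,0,0],0],
  [[0,0,0],0],
], grip=1, newtons=60)

```text
t: 5.18
tcp_pos: [0.543, 0.0142, 0.0159]
orientation: [180.0, -0.1, 3.8]
wrist_force: [-1.6, -1.7, 7.1]
opening: 0.0377
gripper_force: 59.8
```

```bash
python3 -c "
from h import *
plan((.543,.0118,.12,3),(.535,.432,.12,0),(.535,.432,.020,0))"
```

```text
at [0.543  0.0142 0.0159] [ 1.8e+02 -1.0e-01  3.8e+00] open 37.7 t 5.2
(0.543, 0.0118, 0.12, 3) -> [ 1.000e-01  2.400e+00 -1.041e+02] turn 0.8
(0.535, 0.432, 0.12, 0) -> [  19.9 -417.4 -104.3] turn 3.8
(0.535, 0.432, 0.02, 0) -> [  19.7 -417.4   -4.3] turn 3.8
```

jog_arm([
  [[0,0,-40],0],
  [[0,0,-80],0],
  [[0,-20,-104],2],
  [[20,-417,-104],4],
  [[20,-417,-104],4],
  [[20,-417,-104],4],
  [[20,-417,-104],4],
  [[20,-417,-104],4],
  [[20,-417,-104],4],
  [[20,-417,-104],4],
  [[20,-417,-104],4],
  [[20,-417,-104],4],
])

```text
t: 6.18
tcp_pos: [0.551, 0.0437, 0.1182]
orientation: [-178.2, 0.1, 3.6]
wrist_force: [-0.2, -0.4, -7.1]
opening: 0.0377
gripper_force: 65.0
```

```bash
python3 -c "
from h import *
plan((.535,.432,.12,0),(.535,.432,.0105,0))"
```

```text
at [0.551  0.0437 0.1182] [-1.782e+02  1.000e-01  3.600e+00] open 37.7 t 6.2
(0.535, 0.432, 0.12, 0) -> [   8.2 -388.4   10.5] turn 3.6
(0.535, 0.432, 0.0105, 0) -> [   8.4 -384.9  119.9] turn 3.6
```

```bash
python3 -c "
from h import *
s=manip.read_state();print(np.round(s['joint_positions'],1),np.round(s['qd'],1),s['wrist_force'],s['moment'])"
```

```text
[  3.5   4.5  -0.   85.5   1.8 179.9] [ 0.2  1.3  1.6  0.1 -0.  -0. ] [-0.22042525 -0.43150334 -7.06695516] [-0.0935298  -0.00635988  0.02745494]
```

jog_arm([
  [[0,-5,0],-7],
  [[0,-10,0],-14],
  [[8,-388,0],-84],
  [[8,-388,0],-84],
  [[8,-388,0],-84],
  [[8,-388,0],-84],
  [[8,-388,0],-84],
  [[8,-388,0],-84],
  [[8,-388,0],-84],
  [[8,-388,0],-84],
  [[8,-388,0],-84],
  [[8,-388,0],-84],
])

```text
t: 7.18
tcp_pos: [0.5331, 0.4382, 0.1291]
orientation: [-179.7, -1.9, 88.2]
wrist_force: [0.4, -1.8, -7.1]
opening: 0.0376
gripper_force: 65.1
```

```bash
python3 -c "
from h import *
plan((.535,.432,.12,180),(.535,.432,.0105,180))
s=manip.read_state();print(np.round(s['joint_positions'],1))"
```

```text
at [0.5331 0.4382 0.1291] [-179.7   -1.9   88.2] open 37.6 t 7.2
(0.535, 0.432, 0.12, 180) -> [-6.4  2.1  8.9] turn -91.8
(0.535, 0.432, 0.0105, 180) -> [-10.1   2.7 118.3] turn -91.8
[ 38.7  22.9  23.   89.1   1.7 130.4]
```

jog_arm([
  [[-6,2,0],-85],
  [[-6,2,0],-85],
  [[-6,2,0],-85],
  [[-6,2,0],-85],
  [[-6,2,0],-85],
  [[-6,2,0],-85],
  [[-6,2,20],-85],
  [[-6,2,40],-85],
  [[-7,2,60],-85],
  [[-8,2,80],-85],
  [[-9,2,90],-85],
  [[-9,2,95],-85],
])

```text
t: 8.18
tcp_pos: [0.5351, 0.4244, 0.0325]
orientation: [178.4, -0.5, 172.9]
wrist_force: [-0.2, -1.0, -6.6]
opening: 0.0378
gripper_force: 65.1
```

```bash
python3 -c "
from h import *
plan((.535,.432,.0115,176))
s=manip.read_state();print(np.round(s['joint_positions'],1))"
```

```text
at [0.5351 0.4244 0.0325] [178.4  -0.5 172.9] open 37.8 t 8.2
(0.535, 0.432, 0.0115, 176) -> [ 0.8  7.  21.2] turn -3.1
[37.7 22.4 11.8 78.6  1.5 44.8]
```

jog_arm([
  [[1,5,8],-3],
  [[1,7,14],-3],
  [[1,7,18],-3],
  [[1,7,20],-3],
  [[1,7,20],-3],
])

```text
t: 8.6
tcp_pos: [0.5357, 0.4327, 0.0151]
orientation: [178.2, -0.3, 175.5]
wrist_force: [-0.7, 0.6, -6.4]
opening: 0.0379
gripper_force: 65.1
```

jog_arm([
  [[0,0,3],0],
  [[0,0,4],0],
  [[0,0,4],0],
])

```text
t: 8.85
tcp_pos: [0.5359, 0.4331, 0.0116]
orientation: [178.2, -0.3, 175.6]
wrist_force: [-0.1, -0.7, -7.1]
opening: 0.0378
gripper_force: 65.1
```

jog_arm([
  [[0,0,0],0],
  [[0,0,0],0],
  [[0,0,0],0],
  [[0,0,0],0],
  [[0,0,0],0],
  [[0,0,-40],0],
  [[0,0,-80],0],
  [[0,0,-110],0],
], grip=-1)

```text
t: 9.52
tcp_pos: [0.5363, 0.4297, 0.1248]
orientation: [178.1, -0.2, 175.6]
wrist_force: [-0.3, 0.7, 1.2]
opening: 0.0853
gripper_force: 0.0
```

```bash
python3 -c "
from h import *
p=grasp(.434,-.2325,16.5,-.055,.12)
plan((.5,-.05,.15,270),(*p[:3],330))
s=manip.read_state();print(np.round(s['joint_positions'],1))"
```

```text
at [0.5363 0.4297 0.1248] [178.1  -0.2 175.6] open 85.3 t 9.5
(0.5, -0.05, 0.15, 270) -> [  -0.6 -480.   -40.9] turn -94.4
(np.float64(0.3813), np.float64(-0.2481), 0.12, 330) -> [ 102.4 -687.6  -17.2] turn -154.4
[38.  22.3 21.8 88.4  1.5 42.4]
```

jog_arm([
  [[0,-480,-41],-85],
  [[0,-480,-41],-85],
  [[0,-480,-41],-85],
  [[0,-480,-41],-85],
  [[0,-480,-41],-85],
  [[0,-480,-41],-85],
  [[0,-480,-41],-85],
  [[0,-480,-41],-85],
  [[0,-480,-41],-85],
  [[0,-480,-41],-85],
  [[0,-480,-41],-85],
  [[0,-480,-41],-85],
])

```text
t: 10.52
tcp_pos: [0.5, -0.0417, 0.1477]
orientation: [179.5, 1.7, -103.1]
wrist_force: [0.9, -0.7, -0.3]
opening: 0.0855
gripper_force: 0.0
```

```bash
python3 -c "
from h import *
plan((.4,-.17,.15,330),(.381,-.25,.15,335))
s=manip.read_state();print(np.round(s['joint_positions'],1))"
```

```text
at [ 0.5    -0.0417  0.1477] [ 179.5    1.7 -103.1] open 85.5 t 10.5
(0.4, -0.17, 0.15, 330) -> [147.4  68.5  -6.2] turn -73.1
(0.381, -0.25, 0.15, 335) -> [229.6  69.   -8.7] turn -78.1
[ -5.9  -2.1  -3.5  88.9   1.8 -82.8]
```

jog_arm([
  [[147,69,-6],-77],
  [[147,69,-6],-77],
  [[147,69,-6],-77],
  [[147,69,-6],-77],
  [[147,69,-6],-77],
  [[147,69,-6],-77],
  [[147,69,-6],-77],
  [[147,69,-6],-77],
  [[147,69,-6],-77],
  [[147,69,-6],-77],
  [[147,69,-6],-77],
  [[147,69,-6],-77],
])

```text
t: 11.52
tcp_pos: [0.3993, -0.1672, 0.1496]
orientation: [-178.4, 0.9, -26.0]
wrist_force: [0.1, 0.1, -0.1]
opening: 0.0853
gripper_force: 0.0
```

```bash
python3 -c "
from h import *
plan((.4,-.22,.15,335))
s=manip.read_state();print(np.round(s['joint_positions'],1))"
```

```text
at [ 0.3993 -0.1672  0.1496] [-178.4    0.9  -26. ] open 85.3 t 11.5
(0.4, -0.22, 0.15, 335) -> [23.8 47.1 -2. ] turn -1.0
[ -23.9  -10.9  -11.3   90.5    1.6 -177.8]
```

jog_arm([
  [[24,47,-2],0],
  [[24,47,-2],0],
  [[24,47,-2],0],
  [[24,47,-2],0],
  [[24,47,-2],0],
])

```text
t: 11.93
tcp_pos: [0.4068, -0.2058, 0.1496]
orientation: [-179.1, 1.0, -27.6]
wrist_force: [0.0, -0.6, -0.3]
opening: 0.0853
gripper_force: 0.0
```

```bash
python3 -c "
from h import *
plan((.4,-.22,.15,335))
s=manip.read_state();print(np.round(s['joint_positions'],2))"
```

```text
at [ 0.4068 -0.2058  0.1496] [-179.1    1.   -27.6] open 85.3 t 11.9
(0.4, -0.22, 0.15, 335) -> [ 0.5 15.7 -0.6] turn -2.6
[ -27.44   -7.6    -8.41   90.18    0.88 -179.87]
```

jog_arm([
  [[0,18,0],0],
  [[0,18,0],0],
  [[0,18,0],0],
])

```text
t: 12.18
tcp_pos: [0.4031, -0.2137, 0.1494]
orientation: [-179.6, 1.0, -28.3]
wrist_force: [-0.3, -0.1, 0.2]
opening: 0.0857
gripper_force: 0.0
```

```bash
python3 -c "
from h import *
plan((.4,-.22,.15,335))
s=manip.read_state();print(np.round(s['joint_positions'],2))"
```

```text
at [ 0.4031 -0.2137  0.1494] [-179.6    1.   -28.3] open 85.7 t 12.2
(0.4, -0.22, 0.15, 335) -> [ 0.3  7.  -0.6] turn -3.3
[ -28.21   -7.59   -8.41   90.13    0.42 -179.92]
```

jog_arm([
  [[0,0,0],85],
  [[0,0,0],85],
  [[0,0,0],85],
  [[0,0,0],85],
  [[0,0,0],85],
  [[0,0,0],85],
  [[0,0,0],85],
  [[0,0,0],85],
  [[0,0,0],85],
  [[0,0,0],85],
  [[0,0,0],85],
  [[0,0,0],85],
], grip=-0.4)

```text
t: 13.18
tcp_pos: [0.4032, -0.2135, 0.1494]
orientation: [179.1, 0.5, -113.6]
wrist_force: [-0.2, -0.1, 0.0]
opening: 0.0596
gripper_force: 0.0
```

```bash
python3 -c "
from h import *
p=grasp(.4337,-.2325,16.5,-.055,.06)
plan((*p[:3],196.5),(*p[:2],0,196.5))
s=manip.read_state();print(np.round(s['joint_positions'],2))"
```

```text
at [ 0.4032 -0.2135  0.1494] [ 179.1    0.5 -113.6] open 59.6 t 13.2
(np.float64(0.381), np.float64(-0.2481), 0.06, 196.5) -> [41.4  5.1 89.1] turn 49.9
(np.float64(0.381), np.float64(-0.2481), 0, 196.5) -> [ 41.9   4.1 149.1] turn 49.9
[-28.19  -7.57  -8.4   90.13   0.42 -94.56]
```

jog_arm([
  [[41,5,20],50],
  [[41,5,40],50],
  [[41,5,60],50],
  [[41,5,80],50],
  [[41,5,89],50],
  [[41,5,89],50],
  [[41,5,89],50],
  [[41,5,89],50],
  [[42,4,120],50],
  [[42,4,142],50],
  [[42,4,149],50],
  [[42,4,149],50],
])

```text
t: 14.18
tcp_pos: [0.3802, -0.2478, -0.0014]
orientation: [178.9, -0.5, -163.1]
wrist_force: [-0.6, -0.8, 0.5]
opening: 0.0599
gripper_force: 0.0
```

jog_arm([
  [[0,0,0],0],
  [[0,0,0],0],
  [[0,0,0],0],
  [[0,0,0],0],
  [[0,0,0],0],
  [[0,0,0],0],
], grip=1, newtons=60)

```text
t: 14.68
tcp_pos: [0.3815, -0.2487, 0.0005]
orientation: [179.1, -0.4, -163.3]
wrist_force: [-0.6, 0.2, 0.7]
opening: 0.0
gripper_force: 0.0
```

```bash
python3 -c "
from h import *
a=jig(-.142,0,.07,180);b=jig(-.142,0,.012,180);c=jig(-.08,0,.012,180)
plan((.381,-.248,.09,196.5),a,b,c)"
```

```text
at [ 0.3815 -0.2487  0.0005] [ 179.1   -0.4 -163.3] open 0.0 t 14.7
(0.381, -0.248, 0.09, 196.5) -> [  0.9   2.3 -89.5] turn 0.2
(np.float64(0.4916), np.float64(0.0055), 0.07, 183.9) -> [-178.2  212.9  -67.1] turn 12.8
(np.float64(0.4916), np.float64(0.0055), 0.012, 183.9) -> [-178.6  211.9   -9.1] turn 12.8
(np.float64(0.5535), np.float64(0.0098), 0.012, 183.9) -> [-239.1  198.2   -9.7] turn 12.8
```

```bash
python3 - <<'E'
from h import *
d=snap('scene','s1.png')
a=d['pixels'][150:320,100:340];cv2.imwrite('pics/s1c.png',cv2.resize(a,None,fx=3.3,fy=3.3,interpolation=cv2.INTER_CUBIC))
for r in manip.tip_of('board1','scene'): print(np.round(r['point'],1),round(r['conf'],2),np.round(plane(d,r['point'],.005),3))
print(proj(d,manip.read_state()['tcp_pos']))
E
```

```text
[193.7 272.6] 0.92 [ 0.55  -0.42   0.005]
[255.2 250.5] 0.86 [ 0.649 -0.242  0.005]
[205.5 223.6] 0.73 [ 0.442 -0.242  0.005]
[129.3 303.9] 0.65 [ 0.479 -0.605  0.005]
[277.1 154.3] 0.56 [0.414 0.248 0.005]
[np.float64(190.8872339685272), np.float64(218.51905624172278)]
```

View pics/s1c.png

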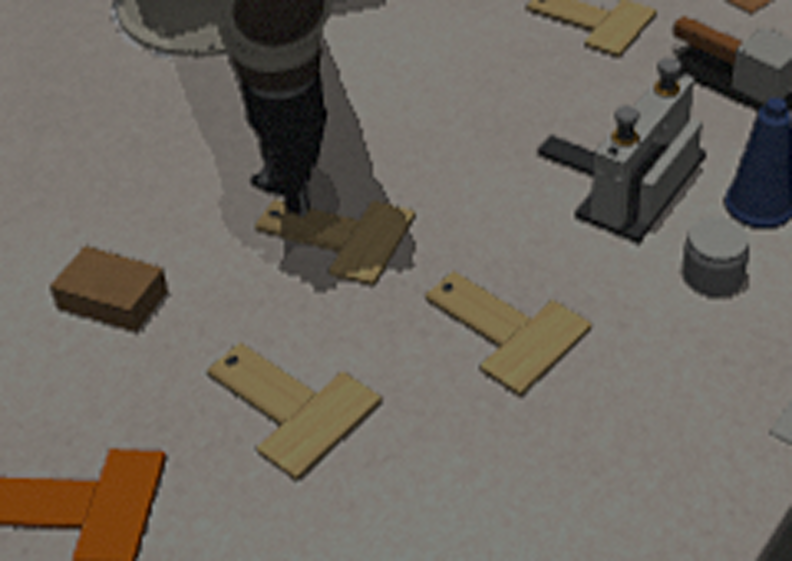

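jog_arm([
  [[0,0,-40],0],
  [[0,0,-80],0],
  [[0,0,-120],0],
  [[0,0,-150],0],
  [[40,40,-150],0],
  [[80,80,-150],0],
  [[110,120,-150],0],
  [[110,150,-150],0],
  [[110,150,-150],0],
], grip=-0.4)

```text
t: 15.53
tcp_pos: [0.2319, -0.137, 0.1535]
orientation: [179.0, -0.4, -163.3]
wrist_force: [0.6, 0.2, 0.7]
opening: 0.0599
gripper_force: 0.0
```

```bash
python3 est.py | grep -E "^[ABCDm]|jig|weight"
python3 -c "
from h import *
d=snap('top','t2.png')
a=d['pixels'][150:260,230:370];cv2.imwrite('pics/t2c.png',cv2.resize(a,None,fx=5,fy=5,interpolation=cv2.INTER_CUBIC))
print(plan())"
```

```text
A top [0.4347 0.2506] 6.0 0.114
A scene [0.4408 0.2469] 6.5 0.156
A BOTH [0.4369 0.2502] 6.2 0.167
B top none
B scene [ 0.6522 -0.2439] -4.2 0.093
C top [ 0.543  -0.4293] -2.8 0.103
C scene [ 0.5454 -0.4315] -2.1 0.085
C BOTH [ 0.5444 -0.4296] -2.5 0.111
D top [ 0.4325 -0.2313] 16.4 0.069
D scene [ 0.4368 -0.233 ] 16.6 0.083
D BOTH [ 0.4344 -0.2314] 17.0 0.098
mallet top [0.6631 0.2517] -4.2 0.115
mallet scene [0.6645 0.2489] -3.9 0.218
mallet BOTH [0.6633 0.2517] -4.0 0.169
weight top none
weight scene none
mat top [0.6474 0.2512] -3.8 0.046
mat scene [0.6432 0.2636] 21.4 0.295
mat BOTH [0.6468 0.2513] -3.5 0.219
jig top [0.6322 0.0153] 3.8 0.074
jig scene [0.6359 0.0134] 4.5 0.049
jig BOTH [0.6341 0.0149] 4.5 0.077
at [ 0.2345 -0.1389  0.1532] [ 179.    -0.4 -163.3] open 60.1 t 16.3
None
```

View pics/t2c.png

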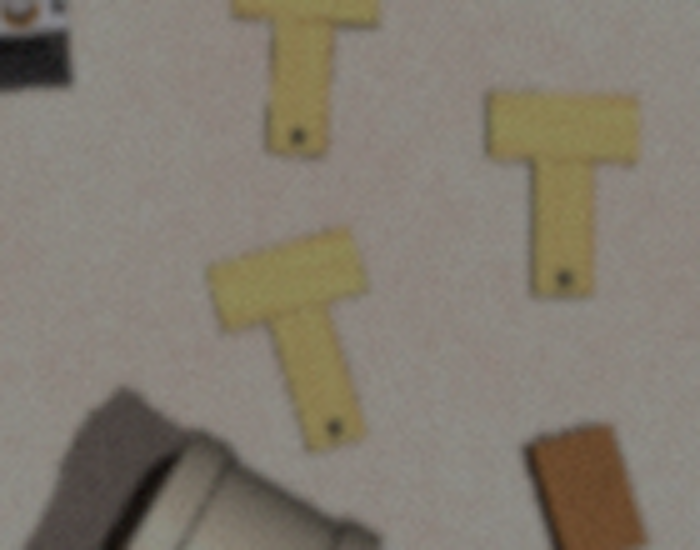

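```bash
python3 -c "
from h import *
p=grasp(.4344,-.2318,16.6,-.055,.05)
plan((*p[:3],196.6),(*p[:2],0,196.6))
s=manip.read_state();print(np.round(s['joint_positions'],2))"
```

```text
at [ 0.2345 -0.1389  0.1532] [ 179.    -0.4 -163.3] open 60.1 t 16.3
(np.float64(0.3817), np.float64(-0.2475), 0.05, 196.6) -> [-110.4 -148.1   99.9] turn 0.1
(np.float64(0.3817), np.float64(-0.2475), 0, 196.6) -> [-110.8 -149.   149.8] turn 0.1
[-31.05 -33.23 -26.41  97.83   0.37 -47.78]
```

jog_arm([
  [[-30,-40,0],0],
  [[-55,-74,20],0],
  [[-80,-108,40],0],
  [[-105,-140,70],0],
  [[-110,-148,100],0],
  [[-110,-148,110],0],
  [[-110,-148,130],0],
  [[-111,-149,140],0],
  [[-111,-149,146],0],
  [[-111,-149,150],0],
  [[-111,-149,150],0],
  [[-111,-149,150],0],
], grip=-0.2)

```text
t: 17.28
tcp_pos: [0.3824, -0.2476, 0.0012]
orientation: [179.1, -0.3, -163.3]
wrist_force: [0.3, -0.5, 0.1]
opening: 0.051
gripper_force: 0.0
```

jog_arm([
  [[0,0,2],0],
  [[0,0,4],0],
  [[0,0,4],0],
])

```text
t: 17.53
tcp_pos: [0.382, -0.2473, -0.0037]
orientation: [179.0, -0.4, -163.3]
wrist_force: [0.1, 0.0, 0.2]
opening: 0.0516
gripper_force: 0.0
```

jog_arm([
  [[0,0,2],0],
  [[0,0,4],0],
  [[0,0,4],0],
])

```text
t: 17.78
tcp_pos: [0.3817, -0.2471, -0.0083]
orientation: [179.0, -0.4, -163.3]
wrist_force: [0.5, -0.9, 0.2]
opening: 0.051
gripper_force: 0.0
```

```bash
python3 - <<'E'
from h import *
d=snap('scene')
a=d['pixels'][180:250,150:240];cv2.imwrite('pics/s2c.png',cv2.resize(a,None,fx=7,fy=7,interpolation=cv2.INTER_CUBIC))
s=manip.read_state();print(proj(d,s['tcp_pos']),s['tcp_pos'],s['wrist_force'])
E
```

```text
[np.float64(191.49464734011707), np.float64(220.07870635604917)] [ 0.38170806 -0.24711872 -0.00821202] [-0.25115335 -0.57569503 -0.42830065]
```

View pics/s2c.png

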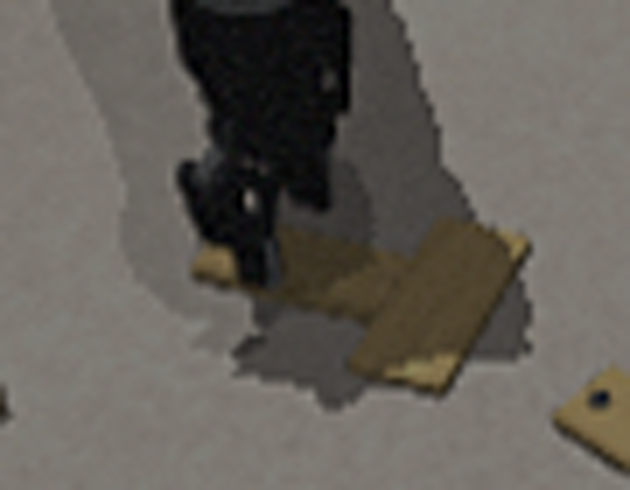

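jog_arm([
  [[0,0,2],0],
  [[0,0,3],0],
  [[0,0,3],0],
])

```text
t: 18.08
tcp_pos: [0.3817, -0.2471, -0.0113]
orientation: [179.0, -0.4, -163.3]
wrist_force: [-0.6, -0.2, 0.3]
opening: 0.0511
gripper_force: 0.0
```

jog_arm([
  [[0,0,0],0],
  [[0,0,0],0],
  [[0,0,0],0],
  [[0,0,0],0],
  [[0,0,0],0],
], grip=1, newtons=60)

```text
t: 18.5
tcp_pos: [0.3819, -0.2472, -0.0109]
orientation: [179.0, -0.4, -163.3]
wrist_force: [-0.0, -0.1, 0.4]
opening: 0.0001
gripper_force: 0.0
```

```bash
python3 - <<'E'
from h import *
d=snap('scene');e=snap('top')
a=cv2.resize(d['pixels'][180:250,150:240],None,fx=6,fy=6,interpolation=cv2.INTER_CUBIC)
b=cv2.resize(e['pixels'][190:260,260:300],None,fx=6,fy=6,interpolation=cv2.INTER_CUBIC)
cv2.imwrite('pics/s3c.png',np.hstack([a,b]))
E
```

```text
(no output)
```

View pics/s3c.png

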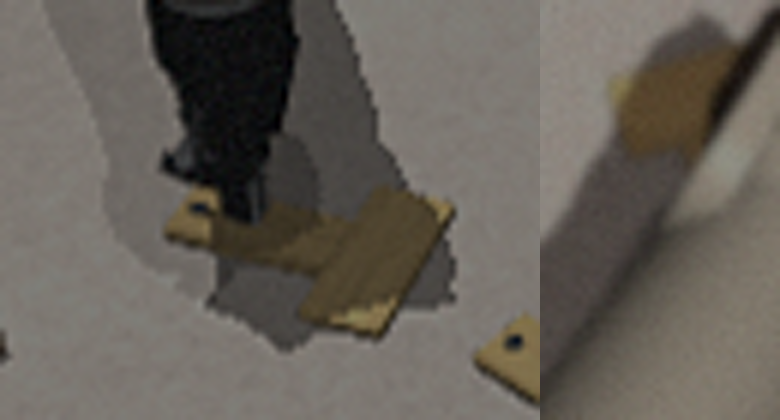

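jog_arm([
  [[0,0,0],0],
  [[0,0,0],0],
  [[0,0,0],0],
  [[0,0,2],0],
  [[0,0,4],0],
  [[0,0,6],0],
  [[0,0,7],0],
  [[0,0,7],0],
], grip=-0.2)

```text
t: 19.27
tcp_pos: [0.3815, -0.2469, -0.0184]
orientation: [179.0, -0.4, -163.3]
wrist_force: [0.0, -0.1, -0.3]
opening: 0.051
gripper_force: 0.0
```

jog_arm([
  [[0,0,1],0],
  [[0,0,2],0],
  [[0,0,2],0],
])

```text
t: 19.52
tcp_pos: [0.3817, -0.247, -0.0201]
orientation: [179.0, -0.4, -163.3]
wrist_force: [-0.2, -0.4, 0.8]
opening: 0.0513
gripper_force: 0.0
```

jog_arm([
  [[0,0,1],0],
  [[0,0,2],0],
  [[0,0,2],0],
])

```text
t: 19.77
tcp_pos: [0.3816, -0.247, -0.0221]
orientation: [179.0, -0.4, -163.3]
wrist_force: [0.7, 0.4, 0.3]
opening: 0.0515
gripper_force: 0.0
```

jog_arm([
  [[0,0,0],0],
  [[0,0,0],0],
  [[0,0,0],0],
  [[0,0,0],0],
], grip=1, newtons=60)

```text
t: 20.1
tcp_pos: [0.3819, -0.2472, -0.0215]
orientation: [179.0, -0.4, -163.3]
wrist_force: [-1.7, -0.9, 6.2]
opening: 0.0413
gripper_force: 60.3
```

```bash
sed -i 's/^J=.*/J=np.array([.6337,.0151]);JY=4.0/' h.py; python3 -c "
from h import *
plan((.381,-.248,.05,196.6),jig(-.142,0,.05,180),jig(-.142,0,-.004,180),jig(-.08,0,-.004,180))"
```

```text
at [ 0.3819 -0.2472 -0.0215] [ 179.    -0.4 -163.3] open 41.3 t 20.1
(0.381, -0.248, 0.05, 196.6) -> [  1.5   0.7 -71.5] turn 0.1
(np.float64(0.492), np.float64(0.0052), 0.05, 184.0) -> [-177.7  211.2  -69.1] turn 12.7
(np.float64(0.492), np.float64(0.0052), -0.004, 184.0) -> [-178.   210.3  -15.1] turn 12.7
(np.float64(0.5539), np.float64(0.0095), -0.004, 184.0) -> [-238.5  196.6  -15.8] turn 12.7
```

jog_arm([
  [[0,0,-35],0],
  [[0,0,-70],0],
  [[-25,30,-70],6],
  [[-50,60,-70],12],
  [[-75,90,-70],13],
  [[-100,120,-70],13],
  [[-125,150,-70],13],
  [[-150,180,-70],13],
  [[-178,211,-69],13],
  [[-178,211,-69],13],
  [[-178,211,-69],13],
])

```text
t: 21.02
tcp_pos: [0.4924, 0.0072, 0.0488]
orientation: [179.1, -0.7, -176.0]
wrist_force: [-0.0, -0.8, -1.1]
opening: 0.0409
gripper_force: 61.0
```

```bash
python3 -c "
from h import *
plan(jig(-.142,0,-.004,180),jig(-.08,0,-.004,180),jig(-.08,0,-.011,180))"
```

```text
at [0.4924 0.0072 0.0488] [ 179.1   -0.7 -176. ] open 40.9 t 21.0
(np.float64(0.492), np.float64(0.0052), -0.004, 184.0) -> [-0.1 -2.8 52.8] turn -0.0
(np.float64(0.5539), np.float64(0.0095), -0.004, 184.0) -> [-62.1  -2.8  52.1] turn -0.0
(np.float64(0.5539), np.float64(0.0095), -0.011, 184.0) -> [-62.2  -2.9  59.1] turn -0.0
```

jog_arm([
  [[0,-2,25],0],
  [[0,-2,45],0],
  [[0,-2,53],0],
  [[0,-2,53],0],
  [[-20,-2,53],0],
  [[-40,-2,53],0],
  [[-55,-2,53],0],
  [[-62,-2,53],0],
  [[-62,-2,56],0],
  [[-62,-2,59],0],
  [[-62,-2,59],0],
])

```text
t: 21.93
tcp_pos: [0.5524, 0.0079, -0.0108]
orientation: [179.1, -0.7, -176.3]
wrist_force: [0.1, 0.3, -1.3]
opening: 0.041
gripper_force: 61.1
```

jog_arm([
  [[-2,0,0],0],
  [[-3,0,0],0],
  [[-4,0,0],0],
  [[-4,0,0],0],
], newtons=25)

```text
t: 22.27
tcp_pos: [0.5566, 0.0084, -0.0105]
orientation: [179.1, -0.7, -176.3]
wrist_force: [-4.3, 0.1, -0.1]
opening: 0.0411
gripper_force: 61.1
```

jog_arm([
  [[-1,0,1],0],
  [[-1,0,1],0],
  [[-1,0,1],0],
  [[-1,0,1],0],
  [[-1,0,-20],0],
  [[-1,0,-60],0],
  [[-1,0,-90],0],
  [[-1,0,-90],0],
], grip=-0.1)

```text
t: 22.93
tcp_pos: [0.5627, 0.0072, 0.0867]
orientation: [179.2, -0.1, -176.3]
wrist_force: [1.1, -0.2, -0.3]
opening: 0.047
gripper_force: 0.0
```

```bash
python3 - <<'E'
from h import *
ds={c:snap(c) for c in('top','scene')}
for k,p0 in dict(B=(.65,-.241,-.07),C=(.5445,-.43,-.04),A=(.436,.25,.1)).items():
    V=[(ds[c],r,None) for c in ds for r in [pick(regs('board1',c),ds[c],p0[:2],.005)] if r is not None]
    for v in V+([0] if len(V)>1 else []):
        x,f=fit(V if v==0 else [v],BOARD,p0,.005);print(k,np.round(x[:2],4),round(np.degrees(x[2]),1),round(f,3))
    if k=='B':
        p=grasp(x[0],x[1],np.degrees(x[2]),-.055,.04);plan((*p[:3],180+p[3]),(*p[:2],-.0215,180+p[3]))
p=jig(-.0226+.055-.055,0,.015)
for c in ds:
    for r in regs('board1',c): print(c,np.round(r['point']),np.round(proj(ds[c],p)))
    a=ds[c]['pixels'];q=np.array(proj(ds[c],jig(-.05,0,.02)[:3])).astype(int);cv2.imwrite(f'pics/j_{c}.png',cv2.resize(a[q[1]-40:q[1]+40,q[0]-50:q[0]+50],None,fx=5,fy=5,interpolation=cv2.INTER_CUBIC))
cv2.imwrite('pics/j1.png',cv2.resize(np.hstack([cv2.imread('pics/j_top.png'),cv2.imread('pics/j_scene.png')]),None,fx=.8,fy=.8))
E
```

```text
B [ 0.6478 -0.242 ] -6.1 0.187
B [ 0.6527 -0.2424] -5.2 0.064
B [ 0.6513 -0.2419] -5.2 0.138
at [0.5592 0.0072 0.0788] [ 179.1   -0.7 -176.3] open 46.9 t 23.1
(np.float64(0.5966), np.float64(-0.2369), 0.04, np.float64(174.79294743602352)) -> [ -21.8 -246.6   34.9] turn 8.9
(np.float64(0.5966), np.float64(-0.2369), -0.0215, np.float64(174.79294743602352)) -> [ -22.5 -247.5   96.3] turn 8.9
C [ 0.543  -0.4278] -1.5 0.078
C [ 0.5461 -0.4291] -3.1 0.115
C [ 0.5452 -0.4286] -2.5 0.108
A [0.435  0.2507] 6.5 0.053
A [0.4408 0.25  ] 8.4 1.277
A [0.4377 0.2514] 7.1 0.708Traceback (most recent call last):
  File "<stdin>", line 11, in <module>
  File "h.py", line 17, in proj
    q=Rm(d['attitude']).T@(np.array(P)-d['position'])
                           ~~~~~~~~~~~^~~~~~~~~~~~~~
ValueError: operands could not be broadcast together with shapes (4,) (3,)
```

jog_arm([
  [[0,0,-10],4],
  [[-10,-35,-10],8],
  [[-10,-70,-10],8],
  [[-15,-105,-10],8],
  [[-15,-140,-10],8],
  [[-20,-175,0],8],
  [[-21,-210,20],8],
  [[-21,-240,35],8],
  [[-21,-248,50],8],
  [[-21,-248,60],8],
  [[-21,-248,60],8],
], grip=-0.25)

```text
t: 24.3
tcp_pos: [0.5943, -0.2376, 0.0126]
orientation: [179.1, -1.0, 175.7]
wrist_force: [-1.0, -0.5, -0.0]
opening: 0.0534
gripper_force: 0.0
```

```bash
python3 -c "
from h import *
plan((.5957,-.2378,-.0215,175.6))"
```

```text
at [ 0.5943 -0.2376  0.0126] [179.1  -1.  175.7] open 53.4 t 24.3
(0.5957, -0.2378, -0.0215, 175.6) -> [-2.  -0.6 34. ] turn 0.1
```

jog_arm([
  [[-1,-1,15],0],
  [[-1,-1,26],0],
  [[-1,-1,33],0],
  [[-1,-1,33],0],
  [[-1,-1,33],0],
])

```text
t: 24.72
tcp_pos: [0.5964, -0.2379, -0.0171]
orientation: [179.2, -0.7, 175.8]
wrist_force: [-0.1, -0.1, 0.3]
opening: 0.0531
gripper_force: 0.0
```

jog_arm([
  [[0,0,0],0],
  [[0,0,0],0],
  [[0,0,0],0],
  [[0,0,0],0],
  [[0,0,0],0],
], grip=1, newtons=60)

```text
t: 25.13
tcp_pos: [0.5971, -0.2392, -0.0163]
orientation: [179.3, -0.6, 175.7]
wrist_force: [-0.6, -3.5, 6.0]
opening: -0.0003
gripper_force: 3.1
```

```bash
python3 -c "
from h import *
plan((.5957,-.2378,.06,175.6),jig(-.142,.001,.06,180),jig(-.142,.001,.008,180),jig(-.08,.001,.008,180))"
```

```text
at [ 0.5971 -0.2392 -0.0163] [179.3  -0.6 175.7] open -0.3 t 25.1
(0.5957, -0.2378, 0.06, 175.6) -> [  2.3   2.3 -76.2] turn 0.1
(np.float64(0.492), np.float64(0.0062), 0.06, 184.0) -> [123.9 237.8 -72. ] turn -8.3
(np.float64(0.492), np.float64(0.0062), 0.008, 184.0) -> [123.4 237.2 -20. ] turn -8.3
(np.float64(0.5538), np.float64(0.0105), 0.008, 184.0) -> [ 62.1 246.1 -20.5] turn -8.3
```

jog_arm([
  [[0,0,0],0],
  [[0,0,0],0],
  [[0,0,0],0],
  [[0,0,0],0],
  [[0,0,2],0],
  [[0,0,4],0],
  [[0,0,5],0],
  [[0,0,6],0],
  [[0,0,6],0],
], grip=-0.25)

```text
t: 25.88
tcp_pos: [0.5961, -0.2385, -0.0238]
orientation: [179.2, -0.8, 175.7]
wrist_force: [0.5, 0.2, -0.4]
opening: 0.0534
gripper_force: 0.0
```

jog_arm([
  [[0,0,0],0],
  [[0,0,0],0],
  [[0,0,0],0],
  [[0,0,0],0],
  [[0,0,0],0],
], grip=1)

```text
t: 26.3
tcp_pos: [0.5967, -0.2387, -0.0229]
orientation: [179.2, -0.7, 175.7]
wrist_force: [0.7, -0.8, 4.0]
opening: 0.0417
gripper_force: 61.0
```

```bash
python3 -c "
from h import *
plan((.5957,-.2378,.06,175.6),jig(-.142,.001,.06,180),jig(-.142,.001,.008,180),jig(-.08,.001,.008,180))"
```

```text
at [ 0.5967 -0.2387 -0.0229] [179.2  -0.7 175.7] open 41.7 t 26.3
(0.5957, -0.2378, 0.06, 175.6) -> [  2.    1.9 -82.8] turn 0.1
(np.float64(0.492), np.float64(0.0062), 0.06, 184.0) -> [123.6 237.4 -78.3] turn -8.3
(np.float64(0.492), np.float64(0.0062), 0.008, 184.0) -> [123.  236.8 -26.3] turn -8.3
(np.float64(0.5538), np.float64(0.0105), 0.008, 184.0) -> [ 61.6 245.7 -26.9] turn -8.3
```

jog_arm([
  [[2,2,-35],0],
  [[2,2,-70],0],
  [[30,20,-82],-3],
  [[65,38,-80],-6],
  [[98,60,-80],-8],
  [[124,85,-78],-8],
  [[124,120,-78],-8],
  [[124,155,-78],-8],
  [[124,190,-78],-8],
  [[124,225,-78],-8],
  [[124,237,-78],-8],
  [[124,237,-78],-8],
])

```text
t: 27.3
tcp_pos: [0.4912, 0.0083, 0.0592]
orientation: [179.1, -0.6, -176.1]
wrist_force: [0.2, -0.2, -1.0]
opening: 0.0412
gripper_force: 61.2
```

```bash
python3 -c "
from h import *
plan(jig(-.142,.001,.008,180),jig(-.08,.001,.008,180),jig(-.08,.001,-.002,180))"
```

```text
at [0.4912 0.0083 0.0592] [ 179.1   -0.6 -176.1] open 41.2 t 27.3
(np.float64(0.492), np.float64(0.0062), 0.008, 184.0) -> [-1.2 -2.9 51.2] turn -0.1
(np.float64(0.5538), np.float64(0.0105), 0.008, 184.0) -> [-63.2  -2.8  50.5] turn -0.1
(np.float64(0.5538), np.float64(0.0105), -0.002, 184.0) -> [-63.3  -3.   60.5] turn -0.1
```

jog_arm([
  [[-1,-3,25],0],
  [[-1,-3,42],0],
  [[-1,-3,51],0],
  [[-1,-3,51],0],
  [[-20,-3,51],0],
  [[-40,-3,51],0],
  [[-55,-3,51],0],
  [[-62,-3,51],0],
  [[-62,-3,55],0],
  [[-62,-3,59],0],
  [[-62,-3,60],0],
  [[-62,-3,60],0],
])

```text
t: 28.3
tcp_pos: [0.5516, 0.0076, -0.0017]
orientation: [179.1, -0.7, -176.3]
wrist_force: [0.1, 0.1, -0.7]
opening: 0.0416
gripper_force: 61.1
```

jog_arm([
  [[-2,0,0],0],
  [[-4,0,0],0],
  [[-5,0,0],0],
  [[-5,0,0],0],
])

```text
t: 28.63
tcp_pos: [0.5567, 0.0082, -0.0015]
orientation: [179.1, -0.7, -176.3]
wrist_force: [-4.6, 0.7, -0.4]
opening: 0.0416
gripper_force: 61.1
```

jog_arm([
  [[-1,0,1],0],
  [[-1,0,1],0],
  [[-1,0,1],0],
  [[-1,0,1],0],
  [[-1,0,-20],0],
  [[-1,0,-60],0],
  [[-1,0,-90],0],
  [[-1,0,-90],0],
], grip=-0.1)

```text
t: 29.3
tcp_pos: [0.5627, 0.0068, 0.0957]
orientation: [179.2, -0.1, -176.3]
wrist_force: [0.7, 0.5, -0.1]
opening: 0.0473
gripper_force: 0.0
```

```bash
python3 - <<'E'
from h import *
ds={c:snap(c) for c in('top','scene')}
p=grasp(.5448,-.4292,-2.4,-.055,0)
plan((*p[:2],.03,177.6),(*p[:2],-.0225,177.6))
T=[]
for c in ds:
    a=ds[c]['pixels'];q=np.array(proj(ds[c],jig(-.05,0,.02)[:3])).astype(int);T.append(cv2.resize(a[q[1]-40:q[1]+40,q[0]-50:q[0]+50],None,fx=4,fy=4,interpolation=cv2.INTER_CUBIC))
cv2.imwrite('pics/j1.png',np.hstack(T))
E
```

```text
at [0.5609 0.0068 0.0904] [ 179.1   -0.4 -176.3] open 46.6 t 29.4
(np.float64(0.4898), np.float64(-0.4269), 0.03, 177.6) -> [  98.7 -429.    54.7] turn 6.1
(np.float64(0.4898), np.float64(-0.4269), -0.0225, 177.6) -> [  98.3 -429.8  107.2] turn 6.1
```

View pics/j1.png

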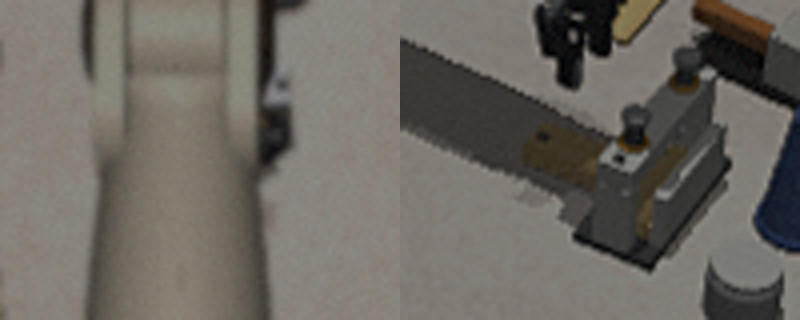

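jog_arm([
  [[20,-20,0],3],
  [[40,-55,0],6],
  [[60,-95,0],6],
  [[80,-135,0],6],
  [[98,-175,0],6],
  [[98,-215,0],6],
  [[98,-255,0],6],
  [[98,-295,0],6],
  [[98,-335,0],6],
  [[98,-375,20],6],
  [[98,-410,35],6],
  [[98,-429,50],6],
], grip=-0.25)

```text
t: 30.4
tcp_pos: [0.4881, -0.4302, 0.0302]
orientation: [179.2, -0.8, 177.6]
wrist_force: [0.0, -0.2, 0.3]
opening: 0.0531
gripper_force: 0.0
```

jog_arm([
  [[0,0,0],0],
  [[0,0,0],0],
])

```text
t: 30.57
tcp_pos: [0.4877, -0.4267, 0.0303]
orientation: [179.0, -0.9, 177.6]
wrist_force: [-0.1, 0.2, -0.5]
opening: 0.0532
gripper_force: 0.0
```

```bash
python3 -c "
from h import *
p=grasp(.5448,-.4292,-2.4,-.055,0)
plan((*p[:2],-.0235,177.6))"
```

```text
at [ 0.4877 -0.4267  0.0303] [179.   -0.9 177.6] open 53.2 t 30.6
(np.float64(0.4898), np.float64(-0.4269), -0.0235, 177.6) -> [-2.9 -1.1 53.7] turn 0.0
```

jog_arm([
  [[-2,-1,25],0],
  [[-2,-1,42],0],
  [[-2,-1,50],0],
  [[-2,-1,53],0],
  [[-2,-1,54],0],
  [[-2,-1,54],0],
])

```text
t: 31.07
tcp_pos: [0.4911, -0.4269, -0.0197]
orientation: [179.2, -0.6, 177.8]
wrist_force: [-0.0, 1.1, 0.0]
opening: 0.0531
gripper_force: 0.0
```

jog_arm([
  [[0,0,0],0],
  [[0,0,0],0],
  [[0,0,0],0],
  [[0,0,0],0],
  [[0,0,0],0],
], grip=1)

```text
t: 31.48
tcp_pos: [0.4925, -0.4298, -0.0163]
orientation: [179.6, -0.4, 177.7]
wrist_force: [-0.5, -5.4, 13.6]
opening: -0.0001
gripper_force: 7.2
```

```bash
python3 -c "
from h import *
plan((.4898,-.4269,.06,177.6),jig(-.142,-.001,.06,180),jig(-.142,-.001,.018,180),jig(-.08,-.001,.018,180))"
```

```text
at [ 0.4925 -0.4298 -0.0163] [179.6  -0.4 177.7] open -0.1 t 31.5
(0.4898, -0.4269, 0.06, 177.6) -> [  3.3   3.4 -76.3] turn 0.1
(np.float64(0.4921), np.float64(0.0042), 0.06, 184.0) -> [ 18.3 434.2 -72.8] turn -6.3
(np.float64(0.4921), np.float64(0.0042), 0.018, 184.0) -> [ 18.  433.9 -30.8] turn -6.3
(np.float64(0.554), np.float64(0.0085), 0.018, 184.0) -> [-43.6 440.7 -31.2] turn -6.3
```

jog_arm([
  [[0,0,0],0],
  [[0,0,0],0],
  [[0,0,0],0],
  [[0,0,0],0],
  [[0,0,0],0],
  [[0,0,0],0],
], grip=-0.25)

```text
t: 31.98
tcp_pos: [0.4907, -0.4272, -0.0204]
orientation: [179.2, -0.7, 177.7]
wrist_force: [-0.1, 0.2, 4.0]
opening: 0.0535
gripper_force: 2.0
```

jog_arm([
  [[0,0,1],0],
  [[0,0,2],0],
  [[0,0,2],0],
])

```text
t: 32.23
tcp_pos: [0.4908, -0.4273, -0.0205]
orientation: [179.2, -0.6, 177.7]
wrist_force: [-4.3, 3.2, 16.6]
opening: 0.0533
gripper_force: 8.3
```

jog_arm([
  [[0,0,-30],0],
  [[0,0,-70],0],
  [[0,0,-110],0],
  [[40,40,-110],0],
  [[80,80,-110],0],
  [[120,120,-110],0],
  [[120,120,-110],0],
  [[120,120,-110],0],
])

```text
t: 32.9
tcp_pos: [0.3719, -0.2994, 0.0897]
orientation: [179.0, -0.9, 177.8]
wrist_force: [0.2, -0.5, 0.3]
opening: 0.0532
gripper_force: 0.0
```

```bash
python3 - <<'E'
from h import *
ds={c:snap(c) for c in('top','scene')}
p0=(.5445,-.43,-.04)
V=[(ds[c],r,None) for c in ds for r in [pick(regs('board1',c,.2),ds[c],p0[:2],.005)] if r is not None]
for v in V+([0] if len(V)>1 else []):
    x,f=fit(V if v==0 else [v],BOARD,p0,.005);print(np.round(x[:2],4),round(np.degrees(x[2]),1),round(f,3))
y=np.degrees(x[2]);p=grasp(x[0],x[1],y,-.055,0)
plan((*p[:2],.03,180+y),(*p[:2],-.0225,180+y))
T=[]
for c in ds:
    a=ds[c]['pixels'];q=np.array(proj(ds[c],[.52,-.43,.0])).astype(int);T.append(cv2.resize(a[q[1]-40:q[1]+40,q[0]-50:q[0]+50],None,fx=4,fy=4,interpolation=cv2.INTER_CUBIC))
cv2.imwrite('pics/c1.png',np.hstack(T))
E
```

```text
[ 0.546  -0.4267] -6.1 0.461
[ 0.5501 -0.4264] -7.0 0.051
[ 0.5478 -0.426 ] -6.9 0.279
at [ 0.3774 -0.3047  0.0907] [179.2  -0.6 177.7] open 53.2 t 33.1
(np.float64(0.4932), np.float64(-0.4195), 0.03, np.float64(173.143593248384)) -> [-121.  -110.9   57.9] turn 4.6
(np.float64(0.4932), np.float64(-0.4195), -0.0225, np.float64(173.143593248384)) -> [-121.5 -111.6  110.4] turn 4.6
```

View pics/c1.png

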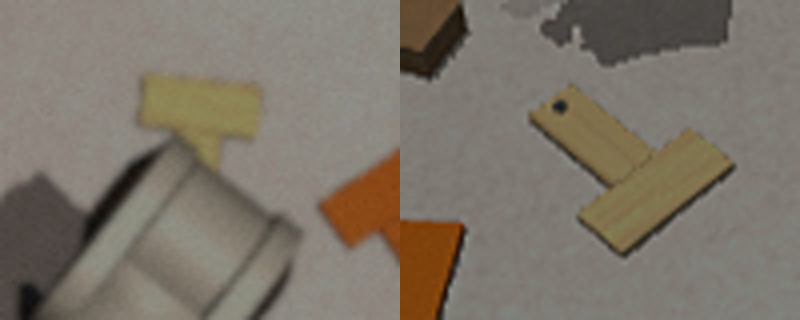

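jog_arm([
  [[-30,-30,0],5],
  [[-60,-60,0],5],
  [[-90,-90,0],5],
  [[-115,-105,20],5],
  [[-122,-111,40],5],
  [[-122,-111,55],5],
  [[-122,-111,60],5],
  [[-122,-111,60],5],
  [[-122,-111,60],5],
], grip=-0.33)

```text
t: 33.85
tcp_pos: [0.4937, -0.4192, 0.0274]
orientation: [179.3, -0.8, 172.7]
wrist_force: [-0.3, 0.9, 0.8]
opening: 0.0566
gripper_force: 0.0
```

```bash
python3 -c "
from h import *
plan((.4939,-.4189,-.0225,173.2))"
```

```text
at [ 0.4937 -0.4192  0.0274] [179.3  -0.8 172.7] open 56.6 t 33.9
(0.4939, -0.4189, -0.0225, 173.2) -> [-0.8 -0.3 49.9] turn -0.5
```

jog_arm([
  [[0,0,25],0],
  [[0,0,40],0],
  [[0,0,46],0],
  [[0,0,48],0],
  [[0,0,49],0],
  [[0,0,49],0],
  [[0,0,49],0],
])

```text
t: 34.43
tcp_pos: [0.4935, -0.4187, -0.0202]
orientation: [179.3, -0.7, 172.7]
wrist_force: [-0.1, 0.1, -0.1]
opening: 0.0574
gripper_force: 0.0
```

jog_arm([
  [[0,0,1],0],
  [[0,0,2],0],
  [[0,0,2],0],
  [[0,0,2],0],
])

```text
t: 34.77
tcp_pos: [0.4929, -0.4182, -0.0236]
orientation: [179.3, -0.8, 172.7]
wrist_force: [0.3, 0.8, 0.6]
opening: 0.057
gripper_force: 0.0
```

jog_arm([
  [[0,0,0],0],
  [[0,0,0],0],
  [[0,0,0],0],
  [[0,0,0],0],
  [[0,0,0],0],
], grip=1)

```text
t: 35.18
tcp_pos: [0.4931, -0.4184, -0.0232]
orientation: [179.3, -0.7, 172.7]
wrist_force: [-2.3, -0.2, 5.5]
opening: 0.0415
gripper_force: 61.2
```

```bash
python3 -c "
from h import *
plan((.4898,-.4189,.06,173.2),jig(-.142,-.001,.06,180),jig(-.142,-.001,.018,180),jig(-.08,-.001,.018,180))"
```

```text
at [ 0.4931 -0.4184 -0.0232] [179.3  -0.7 172.7] open 41.5 t 35.2
(0.4898, -0.4189, 0.06, 173.2) -> [  4.3   0.1 -83.1] turn -0.5
(np.float64(0.4921), np.float64(0.0042), 0.06, 184.0) -> [ 55.5 420.1 -77.3] turn -11.3
(np.float64(0.4921), np.float64(0.0042), 0.018, 184.0) -> [ 55.  419.5 -35.3] turn -11.3
(np.float64(0.554), np.float64(0.0085), 0.018, 184.0) -> [ -5.9 431.6 -35.9] turn -11.3
```

jog_arm([
  [[4,0,-40],-4],
  [[10,20,-75],-8],
  [[20,60,-80],-11],
  [[25,100,-80],-11],
  [[30,140,-80],-11],
  [[33,180,-79],-11],
  [[38,220,-79],-11],
  [[43,260,-78],-11],
  [[48,300,-78],-11],
  [[53,340,-78],-11],
  [[55,380,-77],-11],
  [[55,418,-77],-11],
])

```text
t: 36.18
tcp_pos: [0.4913, 0.0043, 0.0591]
orientation: [179.1, -0.6, -176.3]
wrist_force: [1.1, 0.0, -0.4]
opening: 0.0415
gripper_force: 61.3
```

jog_arm([
  [[0,0,0],0],
  [[0,0,0],0],
])

```text
t: 36.35
tcp_pos: [0.4919, 0.0041, 0.059]
orientation: [179.1, -0.6, -176.0]
wrist_force: [-0.8, 0.2, -0.6]
opening: 0.0413
gripper_force: 61.4
```

```bash
python3 -c "
from h import *
plan(jig(-.142,-.001,.018,180),jig(-.08,-.001,.018,180),jig(-.08,-.001,.0075,180))"
```

```text
at [0.4919 0.0041 0.059 ] [ 179.1   -0.6 -176. ] open 41.3 t 36.4
(np.float64(0.4921), np.float64(0.0042), 0.018, 184.0) -> [-0.7 -0.5 41. ] turn -0.0
(np.float64(0.554), np.float64(0.0085), 0.018, 184.0) -> [-62.7  -0.5  40.3] turn -0.0
(np.float64(0.554), np.float64(0.0085), 0.0075, 184.0) -> [-62.9  -0.6  50.8] turn -0.0
```

jog_arm([
  [[0,0,20],0],
  [[0,0,35],0],
  [[-1,0,41],0],
  [[-1,0,41],0],
  [[-20,0,41],0],
  [[-40,0,41],0],
  [[-55,0,40],0],
  [[-62,0,40],0],
  [[-62,0,45],0],
  [[-62,0,49],0],
  [[-62,0,50],0],
  [[-62,0,50],0],
])

```text
t: 37.35
tcp_pos: [0.5525, 0.0068, 0.0082]
orientation: [179.1, -0.7, -176.3]
wrist_force: [1.2, -0.2, -1.2]
opening: 0.0416
gripper_force: 61.4
```

jog_arm([
  [[-2,0,0],0],
  [[-4,0,0],0],
  [[-5,0,0],0],
  [[-5,0,0],0],
])

```text
t: 37.68
tcp_pos: [0.5558, 0.0076, 0.0079]
orientation: [179.1, -0.9, -176.3]
wrist_force: [-10.6, 0.9, 0.2]
opening: 0.0419
gripper_force: 61.4
```

jog_arm([
  [[-1,0,1],0],
  [[-1,0,1],0],
  [[-1,0,1],0],
  [[-1,0,1],0],
  [[-1,0,-20],0],
  [[-1,0,-60],0],
  [[-1,0,-80],0],
  [[-1,0,-80],0],
  [[-1,0,-80],0],
], grip=-0.1)

```text
t: 38.43
tcp_pos: [0.5615, 0.0062, 0.0904]
orientation: [179.1, -0.4, -176.3]
wrist_force: [-1.1, 0.1, -0.9]
opening: 0.0467
gripper_force: 0.0
```

```bash
python3 - <<'E'
from h import *
ds={c:snap(c) for c in('top','scene')}
p0=(.436,.25,.1)
for c in ds:
    for r in regs('board1',c): 
        q=plane(ds[c],r['point'],.005)
        if q[1]>.1: print(c,np.round(q,3)); x,f=fit([(ds[c],r['region'],None)],BOARD,p0,.005);print(np.round(x[:2],4),round(np.degrees(x[2]),1),round(f,3))
plan((.3818,.2432,.03,186.3),(.3818,.2432,-.0225,186.3))
E
```

```text
top [0.449 0.241 0.005]
[0.4364 0.2507] 5.8 0.074
scene [0.439 0.276 0.005]
[0.4358 0.2485] 7.0 2.221
at [0.5597 0.0063 0.0874] [ 179.1   -0.7 -176.3] open 47.1 t 38.6
(0.3818, 0.2432, 0.03, 186.3) -> [161.4 247.1  63.2] turn -2.6
(0.3818, 0.2432, -0.0225, 186.3) -> [160.7 246.3 115.7] turn -2.6
```

jog_arm([
  [[20,30,0],-2],
  [[40,60,0],-3],
  [[60,92,0],-3],
  [[80,124,0],-3],
  [[100,156,0],-3],
  [[120,188,0],-3],
  [[140,220,20],-3],
  [[160,246,40],-3],
  [[160,246,63],-3],
  [[160,246,63],-3],
  [[160,246,63],-3],
], grip=-0.33)

```text
t: 39.55
tcp_pos: [0.3829, 0.2417, 0.03]
orientation: [179.2, -0.7, -173.2]
wrist_force: [0.1, 0.1, 1.4]
opening: 0.057
gripper_force: 0.0
```

```bash
python3 -c "
from h import *
plan((.3822,.2435,-.0225,186.2))"
```

```text
at [0.3829 0.2417 0.03  ] [ 179.2   -0.7 -173.2] open 57.0 t 39.5
(0.3822, 0.2435, -0.0225, 186.2) -> [-0.2  1.1 52.6] turn 0.6
```

jog_arm([
  [[0,1,25],0],
  [[0,1,42],0],
  [[0,1,48],0],
  [[0,1,51],0],
  [[0,1,53],0],
  [[0,1,53],0],
  [[0,1,53],0],
  [[0,1,53],0],
])

```text
t: 40.22
tcp_pos: [0.3839, 0.2442, -0.021]
orientation: [179.1, -0.5, -173.3]
wrist_force: [0.2, 0.1, -0.8]
opening: 0.0568
gripper_force: 0.0
```

jog_arm([
  [[0,0,0],0],
  [[0,0,0],0],
  [[0,0,0],0],
  [[0,0,0],0],
  [[0,0,0],0],
], grip=1)

```text
t: 40.63
tcp_pos: [0.3837, 0.2442, -0.0207]
orientation: [179.1, -0.5, -173.3]
wrist_force: [-1.5, -2.7, 7.8]
opening: 0.0404
gripper_force: 59.5
```

```bash
python3 -c "
from h import *
plan((.3822,.2435,.06,186.2),jig(-.142,-.001,.06,180),jig(-.142,-.001,.027,180),jig(-.08,-.001,.027,180))"
```

```text
at [ 0.3837  0.2442 -0.0207] [ 179.1   -0.5 -173.3] open 40.4 t 40.6
(0.3822, 0.2435, 0.06, 186.2) -> [  2.3   0.8 -80.7] turn 0.5
(np.float64(0.4921), np.float64(0.0042), 0.06, 184.0) -> [ -78.8 -249.7  -85.4] turn 2.7
(np.float64(0.4921), np.float64(0.0042), 0.027, 184.0) -> [ -79.1 -250.2  -52.4] turn 2.7
(np.float64(0.554), np.float64(0.0085), 0.027, 184.0) -> [-141.  -253.2  -53. ] turn 2.7
```

jog_arm([
  [[2,0,-40],0],
  [[0,-20,-80],1],
  [[-10,-58,-82],3],
  [[-20,-96,-83],3],
  [[-32,-134,-84],3],
  [[-45,-172,-85],3],
  [[-60,-210,-85],3],
  [[-79,-245,-85],3],
  [[-79,-250,-85],3],
  [[-79,-250,-85],3],
  [[-79,-250,-85],3],
])

```text
t: 41.55
tcp_pos: [0.4916, 0.0038, 0.0582]
orientation: [179.1, -0.7, -176.3]
wrist_force: [0.0, 0.1, -1.5]
opening: 0.041
gripper_force: 60.7
```

```bash
python3 -c "
from h import *
plan(jig(-.142,-.001,.027,180),jig(-.08,-.001,.027,180),jig(-.08,-.001,.020,180))"
```

```text
at [0.4916 0.0038 0.0582] [ 179.1   -0.7 -176.3] open 41.0 t 41.5
(np.float64(0.4921), np.float64(0.0042), 0.027, 184.0) -> [-0.9 -0.1 31.2] turn -0.3
(np.float64(0.554), np.float64(0.0085), 0.027, 184.0) -> [-63.    0.3  30.5] turn -0.3
(np.float64(0.554), np.float64(0.0085), 0.02, 184.0) -> [-63.1   0.1  37.5] turn -0.3
```

jog_arm([
  [[0,0,15],0],
  [[-1,0,28],0],
  [[-1,0,31],0],
  [[-1,0,31],0],
  [[-20,0,31],0],
  [[-40,0,31],0],
  [[-55,0,31],0],
  [[-61,0,31],0],
  [[-61,0,34],0],
  [[-61,0,37],0],
  [[-61,0,37],0],
  [[-61,0,37],0],
])

```text
t: 42.55
tcp_pos: [0.5515, 0.0083, 0.0207]
orientation: [179.1, -0.6, -176.3]
wrist_force: [0.7, -0.2, -0.4]
opening: 0.0404
gripper_force: 60.8
```

jog_arm([
  [[-2,0,0],0],
  [[-4,0,0],0],
  [[-6,0,0],0],
  [[-6,0,0],0],
])

```text
t: 42.88
tcp_pos: [0.5581, 0.0087, 0.0206]
orientation: [179.1, -0.7, -176.3]
wrist_force: [-1.7, 0.7, -0.4]
opening: 0.0406
gripper_force: 60.8
```

jog_arm([
  [[-1,0,0],0],
  [[-2,0,1],0],
  [[-2,0,1],0],
])

```text
t: 43.13
tcp_pos: [0.5582, 0.0089, 0.0194]
orientation: [179.1, -0.9, -176.3]
wrist_force: [-11.6, 1.1, 4.3]
opening: 0.0407
gripper_force: 61.9
```

Seated. Release, lift and look at the pile.

jog_arm([
  [[0,0,0],0],
  [[0,0,0],0],
  [[0,0,0],0],
  [[0,0,0],0],
  [[0,0,-30],0],
  [[0,0,-70],0],
  [[0,0,-80],0],
  [[30,40,-90],0],
  [[60,80,-90],0],
  [[80,120,-90],0],
  [[80,160,-90],0],
  [[80,160,-90],0],
], grip=-0.1)

```text
t: 44.13
tcp_pos: [0.47, 0.1652, 0.1139]
orientation: [179.0, -0.5, -176.2]
wrist_force: [1.1, 0.3, -0.2]
opening: 0.0468
gripper_force: 0.0
```

```bash
python3 - <<'E'
from h import *
ds={c:snap(c) for c in('top','scene')}
for c in ds:
    for r in regs('weight',c):
        x,f=fit([(ds[c],r['region'],None)],WEIGHT,(.535,.432,-.07),.024);print(c,'weight',np.round(x[:2],4),round(np.degrees(x[2]),1),round(f,3))
    for r in regs('mallet',c):
        x,f=fit([(ds[c],r['region'],None)],MALLET,(.663,.25,-.07),.034);print(c,'mallet',np.round(x[:2],4),round(np.degrees(x[2]),1),round(f,3))
T=[]
for c in ds:
    a=ds[c]['pixels'];q=np.array(proj(ds[c],jig(-.05,0,.04)[:3])).astype(int);T.append(cv2.resize(a[q[1]-30:q[1]+30,q[0]-36:q[0]+36],None,fx=5.5,fy=5.5,interpolation=cv2.INTER_CUBIC))
cv2.imwrite('pics/j2.png',np.hstack(T))
plan((.5357,.432,.06,176),(.5357,.432,.011,176))
E
```

```text
top weight [0.5332 0.4326] -4.3 0.152
scene weight [0.537  0.4272] 2.2 0.097
scene mallet [0.6668 0.2468] -4.9 0.164
at [0.4716 0.1613 0.113 ] [ 179.1   -0.6 -176.3] open 46.9 t 44.4
(0.5357, 0.432, 0.06, 176) -> [-81.9 265.2  56.2] turn 7.7
(0.5357, 0.432, 0.011, 176) -> [-82.4 264.5 105.1] turn 7.7
```

View pics/j2.png

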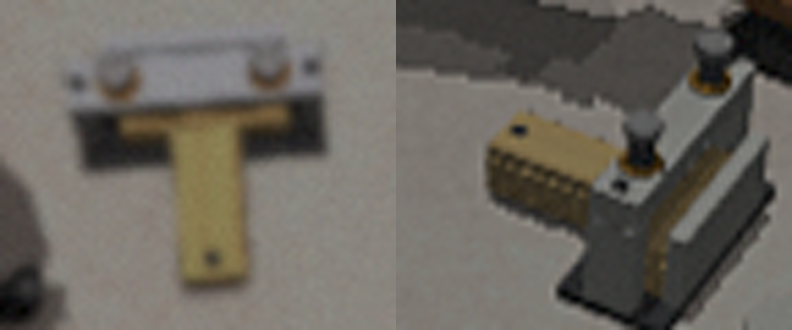

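jog_arm([
  [[-15,35,0],4],
  [[-30,75,0],8],
  [[-45,115,0],8],
  [[-60,155,0],8],
  [[-75,195,0],8],
  [[-82,235,0],8],
  [[-82,265,20],8],
  [[-82,265,40],8],
  [[-82,265,56],8],
  [[-82,265,56],8],
  [[-82,265,56],8],
], grip=-0.6)

```text
t: 45.35
tcp_pos: [0.5355, 0.4311, 0.0592]
orientation: [179.3, -0.8, 175.7]
wrist_force: [0.6, 0.3, 1.1]
opening: 0.0684
gripper_force: 0.0
```

```bash
python3 -c "
from h import *
plan((.5357,.4318,-.01,175.6))"
```

```text
at [0.5355 0.4311 0.0592] [179.3  -0.8 175.7] open 68.4 t 45.4
(0.5357, 0.4318, -0.01, 175.6) -> [-1.2 -0.1 69.2] turn 0.1
```

jog_arm([
  [[-1,0,30],0],
  [[-1,0,55],0],
  [[-1,0,65],0],
  [[-1,0,69],0],
  [[-1,0,69],0],
  [[-1,0,69],0],
])

```text
t: 45.85
tcp_pos: [0.5363, 0.4337, -0.0068]
orientation: [179.1, -0.6, 175.7]
wrist_force: [0.3, -0.4, 0.8]
opening: 0.0683
gripper_force: 0.0
```

jog_arm([
  [[0,0,0],0],
  [[0,0,0],0],
  [[0,0,0],0],
  [[0,0,0],0],
  [[0,0,0],0],
  [[0,0,0],0],
], grip=1, newtons=80)

```text
t: 46.35
tcp_pos: [0.5363, 0.4342, -0.0068]
orientation: [179.1, -0.6, 175.7]
wrist_force: [-0.8, 0.5, 7.0]
opening: 0.0383
gripper_force: 82.5
```

```bash
python3 -c "
from h import *
plan((.5357,.4318,.09,175.6),(.52,.2,.09,180),jig(-.09,-.001,.09,180),jig(-.09,-.001,.038,180))"
```

```text
at [ 0.5363  0.4342 -0.0068] [179.1  -0.6 175.7] open 38.3 t 46.4
(0.5357, 0.4318, 0.09, 175.6) -> [  1.4  -0.9 -96.8] turn 0.1
(0.52, 0.2, 0.09, 180) -> [-2.000e-01 -2.332e+02 -1.005e+02] turn -4.3
(np.float64(0.544), np.float64(0.0078), 0.09, 184.0) -> [ -38.4 -423.1 -103.8] turn -8.3
(np.float64(0.544), np.float64(0.0078), 0.038, 184.0) -> [ -38.9 -423.9  -51.9] turn -8.3
```

jog_arm([
  [[0,0,-40],0],
  [[0,0,-80],0],
  [[0,-25,-97],-3],
  [[0,-65,-100],-4],
  [[0,-105,-100],-4],
  [[0,-145,-100],-4],
  [[0,-185,-100],-4],
  [[0,-225,-100],-5],
  [[-5,-265,-101],-8],
  [[-12,-305,-101],-8],
  [[-20,-345,-102],-8],
  [[-30,-385,-103],-8],
])

```text
t: 47.35
tcp_pos: [0.5368, 0.044, 0.0882]
orientation: [179.1, -0.7, -176.2]
wrist_force: [2.0, 0.5, -7.0]
opening: 0.0387
gripper_force: 84.4
```

```bash
python3 -c "
from h import *
plan(jig(-.09,-.001,.09,180),jig(-.09,-.001,.041,180))"
```

```text
at [0.5368 0.044  0.0882] [ 179.1   -0.7 -176.2] open 38.7 t 47.4
(np.float64(0.544), np.float64(0.0078), 0.09, 184.0) -> [ -4.8 -36.5  -2.5] turn -0.2
(np.float64(0.544), np.float64(0.0078), 0.041, 184.0) -> [ -5.4 -37.3  46.5] turn -0.2
```

jog_arm([
  [[-3,-18,0],0],
  [[-5,-34,0],0],
  [[-5,-34,0],0],
  [[-5,-34,20],0],
  [[-5,-34,34],0],
  [[-5,-34,40],0],
  [[-5,-34,40],0],
  [[-5,-34,40],0],
])

```text
t: 48.02
tcp_pos: [0.5442, 0.0132, 0.048]
orientation: [179.1, -0.6, -176.2]
wrist_force: [0.2, 0.4, -6.4]
opening: 0.0385
gripper_force: 84.3
```

```bash
python3 -c "
from h import *
plan(jig(-.09,-.001,.0395,180))"
```

```text
at [0.5442 0.0132 0.048 ] [ 179.1   -0.6 -176.2] open 38.5 t 48.0
(np.float64(0.544), np.float64(0.0078), 0.0395, 184.0) -> [ 0.5 -5.5  8.4] turn -0.2
```

jog_arm([
  [[0,-5,0],0],
  [[0,-5,4],0],
  [[0,-5,7],0],
  [[0,-5,9],0],
  [[0,-5,9],0],
  [[0,-5,9],0],
])

```text
t: 48.52
tcp_pos: [0.5449, 0.0079, 0.0392]
orientation: [179.1, -0.6, -176.3]
wrist_force: [0.3, -0.4, -4.6]
opening: 0.0387
gripper_force: 84.7
```

jog_arm([
  [[0,0,0],0],
  [[0,0,0],0],
  [[0,0,0],0],
  [[0,0,0],0],
  [[0,0,-30],0],
  [[0,0,-70],0],
  [[0,0,-100],0],
  [[0,0,-110],0],
  [[0,35,-110],4],
  [[0,75,-110],8],
  [[0,100,-110],8],
  [[0,100,-110],8],
], grip=-0.3)

```text
t: 49.52
tcp_pos: [0.5392, 0.1099, 0.1502]
orientation: [179.2, -0.7, 175.9]
wrist_force: [0.5, 0.1, 0.6]
opening: 0.0552
gripper_force: 0.0
```

```bash
python3 - <<'E'
from h import *
ds={c:snap(c) for c in('top','scene')}
V=[]
for c in ds:
    for r in regs('mallet',c):
        q=plane(ds[c],r['point'],.034)
        if abs(q[0]-.64)<.1 and abs(q[1]-.25)<.1:
            v=(ds[c],r['region'],None);V.append(v)
            x,f=fit([v],MALLET,(.663,.25,-.07),.034);print(c,'mallet',np.round(x[:2],4),round(np.degrees(x[2]),1),round(f,3))
T=[]
for c in ds:
    a=ds[c]['pixels'];q=np.array(proj(ds[c],jig(-.05,.08,.04)[:3])).astype(int);T.append(cv2.resize(a[q[1]-45:q[1]+40,q[0]-50:q[0]+50],None,fx=4,fy=4,interpolation=cv2.INTER_CUBIC))
cv2.imwrite('pics/j3.png',np.hstack(T))
plan((.6605,.2497,.08,175.5))
E
```

```text
scene mallet [0.6653 0.2489] -4.4 0.141
at [0.5395 0.1056 0.1502] [179.2  -0.7 175.7] open 55.5 t 49.7
(0.6605, 0.2497, 0.08, 175.5) -> [-110.9  151.8   70.8] turn 0.2
```

View pics/j3.png

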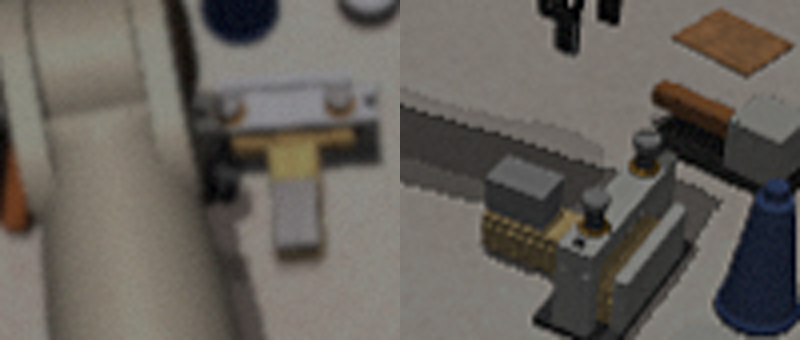

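jog_arm([
  [[-25,35,0],0],
  [[-50,70,0],0],
  [[-75,105,20],0],
  [[-100,140,40],0],
  [[-110,152,70],0],
  [[-110,152,70],0],
  [[-110,152,70],0],
  [[-110,152,70],0],
], grip=-1)

```text
t: 50.38
tcp_pos: [0.6596, 0.2492, 0.0812]
orientation: [179.3, -0.8, 175.7]
wrist_force: [0.1, 0.3, 0.8]
opening: 0.0853
gripper_force: 0.0
```

```bash
python3 -c "
from h import *
plan((.6595,.2502,-.008,175.6))"
```

```text
at [0.6596 0.2492 0.0812] [179.3  -0.8 175.7] open 85.3 t 50.4
(0.6595, 0.2502, -0.008, 175.6) -> [-1.  -0.2 89.2] turn 0.1
```

jog_arm([
  [[0,0,35],0],
  [[-1,0,65],0],
  [[-1,0,82],0],
  [[-1,0,87],0],
  [[-1,0,87],0],
  [[-1,0,87],0],
  [[-1,0,87],0],
])

```text
t: 50.97
tcp_pos: [0.6611, 0.2516, -0.0027]
orientation: [179.1, -0.5, 175.7]
wrist_force: [0.2, -1.0, 0.1]
opening: 0.0852
gripper_force: 0.0
```

jog_arm([
  [[0,0,0],0],
  [[0,0,0],0],
  [[0,0,0],0],
  [[0,0,0],0],
  [[0,0,0],0],
], grip=1, newtons=100)

```text
t: 51.38
tcp_pos: [0.6607, 0.2521, -0.0041]
orientation: [179.2, -0.6, 175.7]
wrist_force: [-1.0, 0.6, 6.3]
opening: 0.0586
gripper_force: 108.2
```

```bash
python3 -c "
from h import *
a=jig(-.005,.048,.17,180)
plan((.659,.25,.16,175.5),a); print(a)"
```

```text
at [ 0.6607  0.2521 -0.0041] [179.2  -0.6 175.7] open 58.6 t 51.4
(0.659, 0.25, 0.16, 175.5) -> [   3.1    0.2 -164.1] turn 0.2
(np.float64(0.6254), np.float64(0.0626), 0.17, 184.0) -> [  22.8 -189.  -176.6] turn -8.3
(np.float64(0.6254), np.float64(0.0626), 0.17, 184.0)
```

jog_arm([
  [[1,0,-40],0],
  [[2,0,-80],0],
  [[3,0,-120],0],
  [[3,0,-160],0],
  [[5,-25,-176],-3],
  [[8,-65,-176],-6],
  [[12,-105,-176],-8],
  [[17,-145,-176],-8],
  [[23,-180,-176],-8],
  [[23,-189,-176],-8],
  [[23,-189,-176],-8],
  [[23,-189,-176],-8],
])

```text
t: 52.38
tcp_pos: [0.6247, 0.0621, 0.1678]
orientation: [179.1, -0.6, -176.3]
wrist_force: [-0.1, 0.6, -2.5]
opening: 0.059
gripper_force: 109.0
```

```bash
python3 -c "
from h import *
plan(jig(-.004,.048,.165,180),jig(-.004,.048,.112,180))"
```

```text
at [0.6247 0.0621 0.1678] [ 179.1   -0.6 -176.3] open 59.0 t 52.4
(np.float64(0.6264), np.float64(0.0627), 0.165, 184.0) -> [-1.8  0.4  2.8] turn -0.3
(np.float64(0.6264), np.float64(0.0627), 0.112, 184.0) -> [-2.3 -0.4 55.8] turn -0.3
```

jog_arm([
  [[-2,0,19],0],
  [[-2,0,38],0],
  [[-2,0,57],0],
])

```text
t: 52.63
tcp_pos: [0.6272, 0.0647, 0.1109]
orientation: [179.2, -0.5, -176.2]
wrist_force: [1.1, -3.3, 11.0]
opening: 0.0587
gripper_force: 109.8
```

```bash
python3 -c "
from h import *
s=manip.read_state();print(s['tcp_pos'],s['qd'],s['wrist_force'],s['moment'])"
```

```text
[0.62718532 0.06468944 0.11085228] [  0.2893051   -1.44604204 -25.85791942 -25.53517138  -0.60917172
   0.31402582] [ 1.13410074 -3.29723409 11.02808769] [-0.78582469 -0.34156327  0.02191083]
```

jog_arm([
  [[0,0,-35],0],
  [[0,0,-57],0],
  [[0,0,-57],0],
  [[0,0,-57],0],
  [[0,0,-57],0],
  [[0,0,-57],0],
])

```text
t: 53.13
tcp_pos: [0.6263, 0.0632, 0.1661]
orientation: [179.1, -0.7, -176.2]
wrist_force: [-0.3, 0.2, -2.6]
opening: 0.0586
gripper_force: 113.1
```

```bash
python3 -c "
from h import *
plan(jig(-.004,-.048,.168,180))"
```

```text
at [0.6263 0.0632 0.1661] [ 179.1   -0.7 -176.2] open 58.6 t 53.1
(np.float64(0.6331), np.float64(-0.0331), 0.168, 184.0) -> [ -0.4 -96.5  -3.4] turn -0.2
```

jog_arm([
  [[0,-30,-2],0],
  [[0,-65,-2],0],
  [[0,-90,-2],0],
  [[0,-96,-2],0],
  [[0,-96,-2],0],
  [[0,-96,-2],0],
  [[0,-96,-2],0],
])

```text
t: 53.72
tcp_pos: [0.6328, -0.0322, 0.1677]
orientation: [179.1, -0.6, -176.2]
wrist_force: [0.1, 0.2, -2.6]
opening: 0.0591
gripper_force: 113.0
```

```bash
python3 -c "
from h import *
plan(jig(-.004,-.048,.168,180),jig(-.004,-.048,.111,180))"
```

```text
at [ 0.6328 -0.0322  0.1677] [ 179.1   -0.6 -176.2] open 59.1 t 53.7
(np.float64(0.6331), np.float64(-0.0331), 0.168, 184.0) -> [-0.3 -0.9 -0.3] turn -0.2
(np.float64(0.6331), np.float64(-0.0331), 0.111, 184.0) -> [-0.9 -1.8 56.7] turn -0.2
```

jog_arm([
  [[-1,-1,19],0],
  [[-1,-1,38],0],
  [[-1,-1,57],0],
])

```text
t: 53.97
tcp_pos: [0.6341, -0.0322, 0.1115]
orientation: [179.2, -0.5, -176.2]
wrist_force: [1.1, -1.1, 10.5]
opening: 0.0589
gripper_force: 113.8
```

jog_arm([
  [[0,0,-35],0],
  [[0,0,-57],0],
  [[0,0,-57],0],
  [[0,0,-57],0],
  [[0,0,-57],0],
  [[0,0,-57],0],
])

```text
t: 54.47
tcp_pos: [0.6337, -0.0336, 0.1669]
orientation: [179.1, -0.7, -176.2]
wrist_force: [-0.2, -0.4, -3.4]
opening: 0.0589
gripper_force: 113.2
```

```bash
python3 -c "
from h import *
plan((.659,.25,.168,175.6),(.659,.25,.04,175.6))"
```

```text
at [ 0.6337 -0.0336  0.1669] [ 179.1   -0.7 -176.2] open 58.9 t 54.5
(0.659, 0.25, 0.168, 175.6) -> [-43.9 281.3   2.7] turn 8.2
(0.659, 0.25, 0.04, 175.6) -> [-45.5 279.3 130.7] turn 8.2
```

jog_arm([
  [[0,35,0],4],
  [[-5,75,0],8],
  [[-10,115,0],8],
  [[-15,155,0],8],
  [[-22,195,0],8],
  [[-32,235,0],8],
  [[-45,270,20],8],
  [[-45,281,50],8],
  [[-46,281,85],8],
  [[-46,280,110],8],
  [[-46,280,130],8],
  [[-46,280,130],8],
])

```text
t: 55.47
tcp_pos: [0.6569, 0.2493, 0.035]
orientation: [179.5, -1.2, 175.8]
wrist_force: [-1.0, 0.3, -3.3]
opening: 0.0591
gripper_force: 113.0
```

jog_arm([
  [[0,0,0],0],
  [[0,0,0],0],
])

```text
t: 55.63
tcp_pos: [0.6606, 0.2502, 0.0433]
orientation: [179.2, -0.7, 175.7]
wrist_force: [-0.4, 0.0, -3.1]
opening: 0.0597
gripper_force: 113.0
```

```bash
python3 -c "
from h import *
plan((.6605,.2515,-.0035,175.6))"
```

```text
at [0.6606 0.2502 0.0433] [179.2  -0.7 175.7] open 59.7 t 55.6
(0.6605, 0.2515, -0.0035, 175.6) -> [-0.3  0.6 46.8] turn 0.1
```

jog_arm([
  [[0,0,20],0],
  [[0,0,34],0],
  [[0,0,41],0],
  [[0,0,44],0],
  [[0,0,45],0],
  [[0,0,45],0],
  [[0,0,45],0],
])

```text
t: 56.22
tcp_pos: [0.6604, 0.2509, -0.0016]
orientation: [179.2, -0.6, 175.7]
wrist_force: [-1.2, 0.4, -2.9]
opening: 0.0589
gripper_force: 113.0
```

jog_arm([
  [[0,0,1],0],
  [[0,0,2],0],
  [[0,0,3],0],
  [[0,0,3],0],
])

```text
t: 56.55
tcp_pos: [0.6603, 0.2509, -0.0042]
orientation: [179.2, -0.6, 175.7]
wrist_force: [-0.8, -1.2, 4.8]
opening: 0.0592
gripper_force: 114.3
```

jog_arm([
  [[0,0,0],0],
  [[0,0,0],0],
  [[0,0,0],0],
  [[0,0,0],0],
  [[0,0,0],0],
  [[0,0,-35],0],
  [[0,0,-75],0],
  [[0,0,-115],0],
  [[0,0,-150],0],
  [[0,0,-150],0],
  [[0,0,-150],0],
], grip=-1)

```text
t: 57.47
tcp_pos: [0.6626, 0.249, 0.1471]
orientation: [179.1, -0.5, 175.7]
wrist_force: [0.3, -1.4, -0.5]
opening: 0.0855
gripper_force: 0.0
```

```bash
python3 -c "
from h import *
plan((.5449,.0079,.12,183.7),(.5449,.0079,.037,183.7))"
```

```text
at [0.6626 0.249  0.1471] [179.1  -0.5 175.7] open 85.5 t 57.5
(0.5449, 0.0079, 0.12, 183.7) -> [  99.3 -249.6   24. ] turn -8.0
(0.5449, 0.0079, 0.037, 183.7) -> [  98.6 -250.9  107. ] turn -8.0
```

jog_arm([
  [[30,-20,0],-3],
  [[60,-45,0],-6],
  [[85,-75,0],-8],
  [[99,-110,0],-8],
  [[99,-150,0],-8],
  [[99,-190,0],-8],
  [[99,-225,0],-8],
  [[99,-245,10],-8],
  [[99,-250,24],-8],
  [[99,-250,24],-8],
  [[99,-250,24],-8],
], grip=-0.6)

```text
t: 58.38
tcp_pos: [0.5427, 0.0068, 0.1163]
orientation: [179.1, -0.8, -176.3]
wrist_force: [-0.7, 0.5, -0.1]
opening: 0.0686
gripper_force: 0.0
```

```bash
python3 -c "
from h import *
plan((.5449,.0079,.036,183.7))"
```

```text
at [0.5427 0.0068 0.1163] [ 179.1   -0.8 -176.3] open 68.6 t 58.4
(0.5449, 0.0079, 0.036, 183.7) -> [-3.3 -0.3 80.3] turn -0.0
```

jog_arm([
  [[-2,0,30],0],
  [[-2,0,55],0],
  [[-2,0,70],0],
  [[-2,0,77],0],
  [[-2,0,79],0],
  [[-2,0,79],0],
  [[-2,0,79],0],
])

```text
t: 58.97
tcp_pos: [0.5456, 0.0086, 0.0402]
orientation: [179.1, -0.5, -176.2]
wrist_force: [-0.6, -0.0, 1.1]
opening: 0.0684
gripper_force: 0.0
```

```bash
python3 -c "
from h import *
plan((.5449,.0079,.038,183.7))"
```

```text
at [0.5456 0.0086 0.0402] [ 179.1   -0.5 -176.2] open 68.4 t 59.0
(0.5449, 0.0079, 0.038, 183.7) -> [ 0.7 -0.7  2.2] turn 0.1
```

jog_arm([
  [[0,-1,0],0],
  [[0,-1,0],0],
  [[0,-1,0],0],
  [[0,-1,0],0],
  [[0,-1,0],0],
  [[0,-1,0],0],
  [[0,-1,0],0],
], grip=1, newtons=80)

```text
t: 59.55
tcp_pos: [0.5457, 0.0076, 0.0403]
orientation: [179.1, -0.5, -176.3]
wrist_force: [-0.7, 2.6, 5.6]
opening: 0.0387
gripper_force: 81.4
```

```bash
python3 -c "
from h import *
plan((.5449,.0079,.11,183.7),(.535,.25,.11,180),(.5357,.432,.11,176))"
```

```text
at [0.5457 0.0076 0.0403] [ 179.1   -0.5 -176.3] open 38.7 t 59.5
(0.5449, 0.0079, 0.11, 183.7) -> [  1.3   1.5 -69.7] turn 0.0
(0.535, 0.25, 0.11, 180) -> [ -4.6 243.7 -66. ] turn 3.7
(0.5357, 0.432, 0.11, 176) -> [-17.2 425.2 -63.2] turn 7.7
```

jog_arm([
  [[0,0,-20],0],
  [[1,1,-50],0],
  [[1,1,-70],0],
  [[10,35,-70],2],
  [[20,75,-70],3],
  [[25,115,-68],4],
  [[30,155,-67],4],
  [[30,195,-66],4],
  [[30,235,-66],4],
  [[25,275,-65],6],
  [[15,315,-64],8],
  [[5,350,-64],8],
])

```text
t: 60.55
tcp_pos: [0.517, 0.3575, 0.1072]
orientation: [179.3, -0.8, 175.7]
wrist_force: [1.8, -0.5, -6.7]
opening: 0.0387
gripper_force: 83.3
```

jog_arm([
  [[0,0,0],0],
  [[0,0,0],0],
])

```text
t: 60.72
tcp_pos: [0.5171, 0.3566, 0.106]
orientation: [179.4, -0.9, 175.9]
wrist_force: [-0.7, -0.4, -6.7]
opening: 0.0385
gripper_force: 84.4
```

```bash
python3 -c "
from h import *
plan((.5357,.432,.09,176),(.5357,.432,.0,176))"
```

```text
at [0.5171 0.3566 0.106 ] [179.4  -0.9 175.9] open 38.5 t 60.7
(0.5357, 0.432, 0.09, 176) -> [-13.3  76.3  16.7] turn -0.1
(0.5357, 0.432, 0.0, 176) -> [-14.7  75.3 106.7] turn -0.1
```

jog_arm([
  [[-8,38,0],0],
  [[-14,70,0],0],
  [[-14,76,0],0],
  [[-14,76,30],0],
  [[-14,75,60],0],
  [[-14,75,85],0],
  [[-14,75,100],0],
  [[-14,75,106],0],
  [[-14,75,106],0],
  [[-14,75,106],0],
  [[-14,75,106],0],
])

```text
t: 61.63
tcp_pos: [0.5372, 0.4307, 0.005]
orientation: [179.1, -0.6, 175.7]
wrist_force: [0.1, 0.4, -5.3]
opening: 0.0383
gripper_force: 85.0
```

jog_arm([
  [[0,0,2],0],
  [[0,0,4],0],
  [[0,0,5],0],
  [[0,0,5],0],
  [[0,0,5],0],
])

```text
t: 62.05
tcp_pos: [0.5362, 0.4306, -0.0019]
orientation: [179.2, -0.7, 175.7]
wrist_force: [-0.1, 0.2, -6.0]
opening: 0.0384
gripper_force: 85.0
```

jog_arm([
  [[0,0,1],0],
  [[0,0,2],0],
  [[0,0,3],0],
  [[0,0,3],0],
])

```text
t: 62.38
tcp_pos: [0.5361, 0.4305, -0.0053]
orientation: [179.2, -0.7, 175.7]
wrist_force: [0.5, -0.1, -7.4]
opening: 0.0389
gripper_force: 85.0
```

jog_arm([
  [[0,0,0],0],
  [[0,0,0],0],
  [[0,0,0],0],
  [[0,0,0],0],
  [[0,0,0],0],
  [[0,0,-35],0],
  [[0,0,-75],0],
  [[0,0,-115],0],
  [[60,0,-130],0],
  [[100,0,-130],0],
  [[140,0,-130],0],
  [[180,0,-130],0],
], grip=-0.7)

```text
t: 63.38
tcp_pos: [0.3716, 0.4411, 0.1278]
orientation: [179.1, -0.7, 175.7]
wrist_force: [-0.6, 1.1, -0.6]
opening: 0.0729
gripper_force: 0.0
```

```bash
python3 - <<'E'
from h import *
ds={c:snap(c) for c in('top','scene')}
a=ds['top']['pixels'][110:210,90:260];b=ds['scene']['pixels'][110:260,230:400]
cv2.imwrite('pics/end.png',np.hstack([cv2.resize(a,(520,306),interpolation=cv2.INTER_CUBIC),cv2.resize(b,(280,306),interpolation=cv2.INTER_CUBIC)]))
E
```

```text
(no output)
```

View pics/end.png

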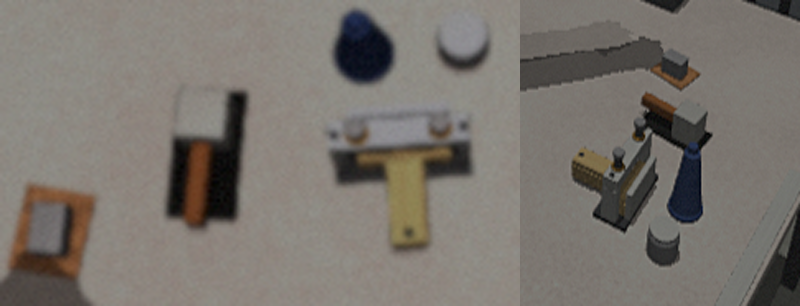

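```bash
python3 -c "
from workcell import manip
print(manip.job_done())"
```

```text
the job is handed in; nothing more can be done
None
```

I handed the job in at about 64 s. All four boards are stacked square against the back stop. The left pin and then the right were each knocked about 17 mm down with the weight on the pile. The mallet is back on its mat, the weight is on its cork pad, and I saw no sign that the bystanders moved.

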